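# Load the warmer and click its dial to three

## Robot

A 6-joint arm with a two-finger parallel gripper is mounted at the origin on the work surface. World frame = base frame: x ahead of the robot, y to its left, z up, the work surface at z = 0. Lengths are in m, angles in rad, forces in N, time in s.
With the tool pointing down it reaches from about 0.225 to 0.875 m from the base axis. Payload 3.4 kg.
Tool frame: the origin (TCP) lies at the very end of the fingers, on their centre line; the grasp point (between the pads) lies 19 mm behind it; z points along the fingers, y is the direction in which the jaws open and shut (so a half turn about z gives the same grasp; the last joint's range is limited). The gripper opens to 85 mm and grips with 20 to 120 N. Pads are 22 mm wide; open, the fingers measure 114 mm over their backs; the gripper's body (76 mm by 85 mm) begins 54 mm behind the grasp point. The pads swing forward as they close: fully open they stand 13 mm farther back than shut.
Start: joints at [1.111, 0.276, 1.505, -0, 1.361, -0.121], TCP at [0.191, 0.542, 0.231] pointing down, gripper open.
Joint ranges: [-2.89, 2.89], [-0.75, 2.08], [0.22, 2.7], [-1.18, 4.32], [0.11, 2.71], [-2.7, 2.7]. Speed limits (rad/s): [2.57, 2.57, 3.14, 3.14, 3.14, 3.14].

## Interface

Orientations are given as a unit quaternion [w, x, y, z].
In Python, from rig import manip, eyes gives the robot as it stands. The module is installed in compiled form; this text tells all that it offers.
- The arm moves only by the tool servo_tool, never from a script. Its argument "deltas" is one flat list of numbers, 6 for each row, row after row: the shift along the tool's x, y, z in cm, then the turn, a rotation vector about the tool's x, y, z in degrees. A call has 1 to 20 rows; each row shifts and turns the pose as measured when the row begins, along the tool's axes as they then stand; what a row does not reach is not made up. A row lasts 1/10 s, in which the tool goes at most 50 mm and 8.59 degrees, less where a joint would pass 70% of its speed; a pose out of reach is approached as far as the arm can. A call with a gripper value outside its range is refused whole. "jaw" is the finger opening in cm, from 0 to 8.54, set as the call begins (left out, the last holds). The fingers move at their own pace and stop on an object; "grip_force" is the grip in N (left out, the last holds). Time passes only in rows, so rows that do not move let the fingers close. It gives the time, the measured TCP pose, the force and the opening at its end, in the units of the state.
- manip.get_state(): the state, without advancing time (a new reading comes with each control period).
- eyes.get_image(name): name is "side" or "top"; returns (picture, depth): 420x560x3 uint8, red, green, blue; 420x560 float32, m along the optical axis (not along the pixel's ray), 0 where there is no reading.
- eyes.get_calibration(name): a dict with "camera_matrix" (3x3 intrinsics, pixels), "rvec" (rotation vector, rad) and "tvec" (3), from world to camera coordinates, as OpenCV has them. Camera axes: x right, y down, z forward; pixel columns grow to the right and rows downward; lengths in m; the calibration is good to about 2 mm. A picture is of the moment at which its call begins. get_calibration takes no time and is no camera call.
- manip.sign_off(): hands the job in, once; it reports no verdict.
The state is a dict: "clock": time; "qpos": joint angles; "qd": joint speeds; "effort": joint torques, N m; "position": TCP position; "ee_rot": TCP orientation; "contact_force": force on the tool from outside, world axes, zero at the start; "moment": the same for the moment, N m; "width": finger opening in m.
Only numpy, scipy, OpenCV 4.12 (cv2) and the standard library are available. Lean on these libraries where they do the work, as an engineer would, in place of code of your own. Each camera call takes 0.05 s, during which the arm holds its last target.

## Task

Take the tea-light cup that stands on the soft round holder and set it down fully home in the warmer's round well. Then set the warmer going: push the dial down gently until it bites, turn it exactly three clicks clockwise from off so that the pointer is at the third pip, never going past, and let the knob come back up. Do not force the dial, and leave the other things alone.

Things in the scene. Friction and masses are not known exactly. Their poses are not given: they have to be found in the camera images.
- cup0_mid (a point): The tea-light cup to use: an open, round, thin-walled stainless steel cup, 40 mm across at the rim (39 at the foot), 18 mm tall, 25 to 50 g, the one that stands on the soft round holder. This point is its centre, half-way up, 9 mm above its underside; z up along its axis.
- holder: Soft silicone holder under that cup: a loose disc 84 mm across; its flat top, where the cup stands, is 6 mm above the shelf, with eight small nubs 3 mm higher still (top 9 mm above the shelf) around the cup, the nubs' inner faces 24.5 mm and outer faces 32.5 mm from the centre. Origin: centre of its underside, on the shelf. It may shift a little.
- warmer: Fragrance warmer, fixed to the shelf: a flat white block 140 mm (its x) by 250 mm (its y) by 40 mm high, origin at the centre of its underside. The round well is 65 mm from the centre towards its +y end, the dial 65 mm towards its -y end.
- well (a point): Centre of the floor of the round well in the warmer's top: 46 mm across, 8 mm deep (floor 32 mm above the shelf, mouth at 40 mm). A cup seated in it stands 10 mm proud. z up.
- knob: The dial's push-and-turn knob: a bar grip 42 mm long (its own x), 13 mm wide (its y), 24 mm tall, on a round drum 44 mm across, 18 mm tall, from the warmer's top to the bar's foot; bar and drum sink together. Origin: middle of the bar, on the dial axis, 70 mm above the shelf when let go (bar from 58 to 82 mm); z up. Starts at any angle; let go, it spins idly without the ring.
- dial_axis (a point): Dial axis at the warmer's top face (40 mm up); axes as the warmer's. Pressing the knob: first 1 to 10 mm (varies, unseen) against a light spring only (1.2 N + 0.08 N/mm), then a sprung clutch of blunt teeth every 15 degrees (they may ride 0.9 mm up before they mesh) adds 3 to 4 N/mm. Under about 5 N of clutch force it slips, over 14 N spoils it, 7 to 10 N is right. Travel ends 14 mm down.
- ring: The dial's click ring: a metal disc 68 mm across, 5 mm thick, on the warmer's top round the knob's foot, with a raised rib as pointer on its own -y side. Origin on the dial axis at the warmer's top. Starts at the off stop, pointer along the warmer's -y; turns clockwise seen from above (yaw decreases), five clicks at most, not back past off. Only the pressed knob turns it.
- pointer (a point): Point on top of the click ring at the pointer rib, 30 mm from the dial axis. The ring has click stops every 20 degrees: resistance rises to about 0.08 N m about the vertical, drops as each click is passed, and the ring falls into the nearest stop when the knob is let go.
- mark0 (a point): Where the pointer point stands at off: on the warmer, 30 mm from the dial axis on its -y side, beside the raised bar mark.
- mark3 (a point): Where the pointer point stands after three clicks: 30 mm from the dial axis, 60 degrees clockwise from mark0, opposite the third of the five small round pips (4.4 mm across, 40 mm from the axis, one per click).
- cup1_mid (a point): A bystander: leave it where it stands. A cup just like the one to use, standing directly on the shelf. Centre, 9 mm up.
- cup2_mid (a point): A bystander: leave it where it stands. A cup just like the one to use, standing directly on the shelf. Centre, 9 mm up.
- cup3_mid (a point): A bystander: leave it where it stands. A cup just like the one to use, standing directly on the shelf. Centre, 9 mm up.
- organiser: A bystander: leave it where it stands. White plastic organiser with slotted dividers, 200 x 130 x 70 mm high. Origin: centre of its underside.
- jar: A bystander: leave it where it stands. Clear glass jar with a screw-top lid, 80 mm across, 110 mm high. Origin: centre of its underside.
- star: A bystander: leave it where it stands. Star-shaped plastic balloon weight, about 75 mm across, 24 mm thick with a 16 mm stub on top. Origin: centre of its underside.
- notebook: A bystander: leave it where it stands. Closed cloth-bound notebook, 150 x 105 x 14 mm. Origin: centre of its underside.
- cup0: The same cup as cup0_mid; origin at the centre of its underside.
Not all that is in view belongs to the job. What is shaped like the cup0 but purple or yellow is not meant.

How it is judged:
On the way, in this order (a step that is already met when the one before it is completed fails the run):
1. the cup is seated in the well and let go, with the dial still at off (horizontal distance between cup0_mid and well below 0.004 m and z of cup0_mid in the frame of well below 0.0125 m and angle between cup0_mid's own z axis and vertical below 0.1 rad and contact force between the fingers and cup0 below 0.05 N and distance between pointer and mark0 below 0.0035 m), for 0.2 s.
2. the dial's pointer is at the third click (distance between pointer and mark3 below 0.0035 m), for 0.2 s.
At the end, for the whole second after the job is handed in: The cup stands in the well, within 4 mm of its centre, on its floor (not more than 3.5 mm above it) and upright (within 0.1 rad), released and still; the pointer is within 3.5 mm of mark3, the third click; the knob is up again (within 3 mm of its rest height) (horizontal distance between cup0_mid and well below 0.004 m and z of cup0_mid in the frame of well below 0.0125 m and angle between cup0_mid's own z axis and vertical below 0.1 rad and distance between pointer and mark3 below 0.0035 m and height (world z) of knob above 0.067 m and linear speed of cup0 below 0.02 m/s and angular speed of ring below 0.1 rad/s); the robot touches nothing.
It fails at once if the dial is forced: the clutch is pressed with more than about 14 N (contact force of its teeth 18 N) (contact force between knob and ring above 18 N).
It fails at once if the dial is turned past the third click (some three quarters of a click beyond it) (distance between pointer and mark3 above 0.0075 m and distance between pointer and mark0 above 0.035 m).
It fails at once if a bystander is moved more than 20 mm (distance of any of cup1_mid, cup2_mid, cup3_mid, organiser, jar, star, notebook from where it was at the start of the episode above 0.02 m).
It fails at once if the holder is pushed more than 40 mm away (distance of holder from where it was at the start of the episode above 0.04 m).
It also fails if it takes over 72 s, if anything falls off the work surface, if the arm or the gripper's body presses on something with over 40 N, if the wrist force passes 120 N, or if a joint passes its speed limit or range.

## Working session

There is one attempt and no reset: what is moved stays moved. The work goes in short steps, Python scripts to look and compute and a tool call to move; the robot and the scene stay as the last step left them, time stands still between calls to the robot, and variables do not carry over. Pictures are saved under pics/ and viewed, and the job is handed in when it is done.

Besides the shell and the picture viewer there is one more tool, called after "Emit:" as name(argument=value, ...) on one line, values as JSON. servo_tool: Moves the arm, as the interface text tells. Its arguments: {"type":"object","properties":{"deltas":{"type":"array","items":{"type":"number"}},"jaw":{"type":"number"},"grip_force":{"type":"number"}},"required":["deltas"]}

```bash
mkdir -p pics; python3 - <<'E'
from rig import manip, eyes
import cv2, numpy as np
for n in ["top","side"]:
    im,d=eyes.get_image(n); cv2.imwrite(f"pics/{n}0.png",im[:,:,::-1]); np.savez(f"{n}0.npz",im=im,d=d)
    c=eyes.get_calibration(n); print(n,c)
print(manip.get_state())
E
```

```text
top {'camera_matrix': array([[503.19952237,   0.        , 285.17530049],
       [  0.        , 503.19952237, 212.60330671],
       [  0.        ,   0.        ,   1.        ]]), 'rvec': array([ 2.15955645, -2.11299371,  0.19355614]), 'tvec': array([0.01516335, 0.56537007, 1.32600574])}
side {'camera_matrix': array([[480.57968474,   0.        , 281.21901666],
       [  0.        , 480.57968474, 208.25616932],
       [  0.        ,   0.        ,   1.        ]]), 'rvec': array([ 2.33813098,  0.3923663 , -0.14577142]), 'tvec': array([-0.52461021, -0.08390593,  1.60377341])}
{'clock': 0.1, 'qpos': array([ 1.11101570e+00,  2.76519191e-01,  1.50601540e+00, -5.84391902e-06,
        1.36073906e+00, -1.20962508e-01]), 'qd': array([ 0.00069307, -0.00074218, -0.00209771, -0.00100324,  0.00119539,
        0.0001232 ]), 'effort': array([ 1.36721763e-03, -4.17697513e+01, -2.46406120e+01, -7.15041551e-05,
        5.66784336e-03,  1.54019688e-05]), 'position': array([0.19088182, 0.54187224, 0.23052987]), 'ee_rot': array([-2.37904892e-04,  1.68599235e-01,  9.85684327e-01, -8.06134036e-04]), 'contact_force': array([ 0.36045659, -0.28916145,  0.75450345]), 'moment': array([-0.02253838,  0.00691126, -0.03862679]), 'width': 0.0854724282950149}
```

View pics/top0.png

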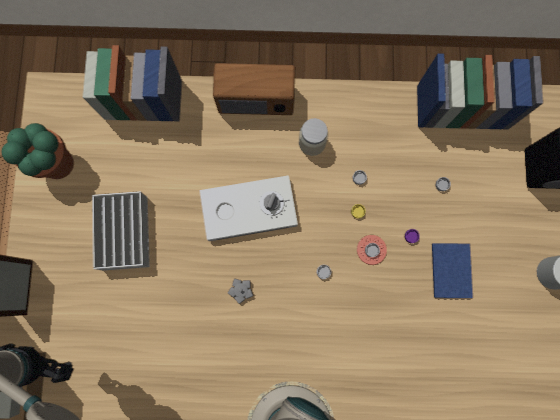

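View pics/side0.png

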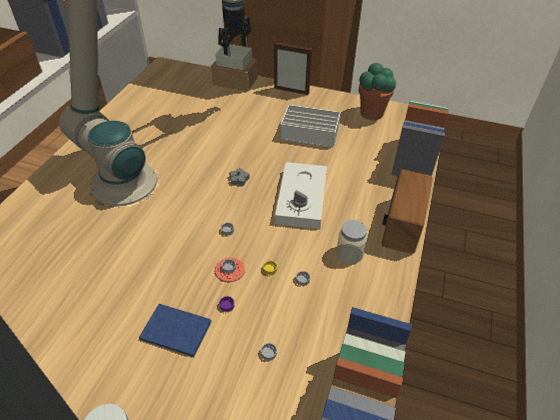

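The top view shows the red holder with the cup at about (372,250). The warmer has its well at about (225,211) and its dial at about (272,203). Next I'll enlarge and measure these.

```bash
cat > h.py <<'E'
import numpy as np, cv2
from rig import manip, eyes
def cal(n):
    c=eyes.get_calibration(n); R=cv2.Rodrigues(np.array(c["rvec"],float))[0]
    return np.array(c["camera_matrix"]),R,np.array(c["tvec"],float)
def onplane(n,uv,z):
    K,R,t=cal(n); uv=np.atleast_2d(np.asarray(uv,float)); 
    d=(np.linalg.inv(K)@np.c_[uv,np.ones(len(uv))].T).T@R; o=-R.T@t
    return o+d*((z-o[2])/d[:,2])[:,None]
def proj(n,P):
    K,R,t=cal(n); return cv2.projectPoints(np.atleast_2d(np.asarray(P,float)),cv2.Rodrigues(R)[0],t,K,None)[0].reshape(-1,2)
def crop(im,u0,v0,u1,v1,s,f):
    c=cv2.resize(im[v0:v1,u0:u1,::-1],None,fx=s,fy=s,interpolation=cv2.INTER_CUBIC); cv2.imwrite(f,c)
E
python3 - <<'E'
from h import *
for n in ["top","side"]:
    z=np.load(f"{n}0.npz"); im=z["im"]; d=z["d"]
    hsv=cv2.cvtColor(im,cv2.COLOR_RGB2HSV)
    m=((hsv[...,0]<8)|(hsv[...,0]>172))&(hsv[...,1]>110)&(hsv[...,2]>120)
    N,l,s,c=cv2.connectedComponentsWithStats(m.astype(np.uint8))
    for i in range(1,N):
        if s[i,4]>100: 
            cs=cv2.findContours((l==i).astype(np.uint8),cv2.RETR_EXTERNAL,cv2.CHAIN_APPROX_NONE)[0]
            e=cv2.fitEllipse(cv2.convexHull(max(cs,key=len))) 
            print(n,s[i],e, onplane(n,e[0],0.005))
    w=(hsv[...,1]<40)&(hsv[...,2]>150)
    N,l,s,c=cv2.connectedComponentsWithStats(w.astype(np.uint8))
    for i in range(1,N):
        if s[i,4]>1200: 
            cs=cv2.findContours((l==i).astype(np.uint8),cv2.RETR_EXTERNAL,cv2.CHAIN_APPROX_NONE)[0]
            print("white",n,s[i],cv2.minAreaRect(max(cs,key=len)))
z=np.load("top0.npz")["im"]; crop(z,190,165,310,255,6,"pics/c1.png"); crop(z,335,225,405,275,8,"pics/c2.png")
z=np.load("side0.npz")["im"]; crop(z,260,150,340,240,6,"pics/c3.png"); crop(z,200,245,260,290,8,"pics/c4.png")
E
```

```text
top [357 235  29  30 424] ((371.3992614746094, 249.41244506835938), (28.757251739501953, 29.561429977416992), 155.28775024414062) [[ 0.47372408 -0.21546537  0.005     ]]
white top [ 200  176   98   64 4236] ((247.66213989257812, 206.97299194335938), (50.14168930053711, 92.06343078613281), 80.53767395019531)
side [215 258  29  24 351] ((229.17898559570312, 269.2535400390625), (23.270030975341797, 29.168859481811523), 81.0719985961914) [[ 0.47364666 -0.21772665  0.005     ]]
white side [   0   70   71   87 2332] ((32.89344024658203, 111.672119140625), (27.01578140258789, 107.29490661621094), 50.194427490234375)
white side [ 275  163   52   57 2064] ((300.560546875, 190.43505859375), (45.80924606323242, 53.87025451660156), 6.115503787994385)
```

View pics/c1.png

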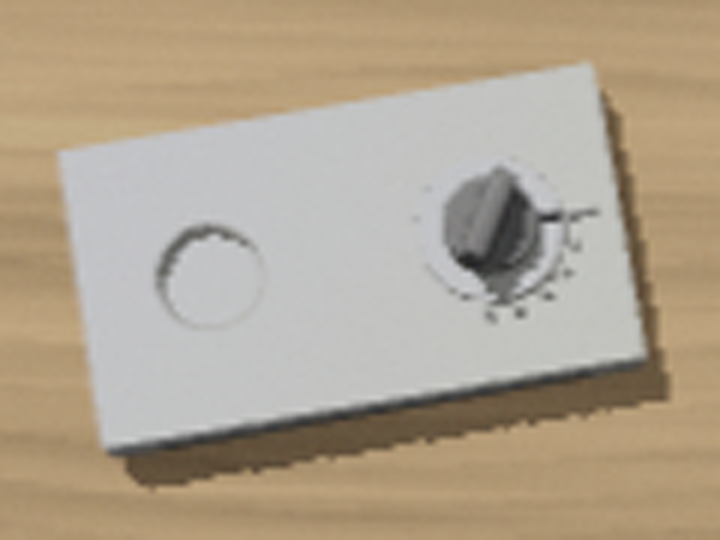

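View pics/c2.png

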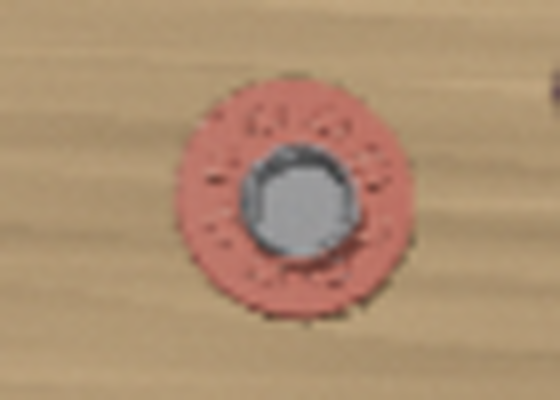

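View pics/c3.png

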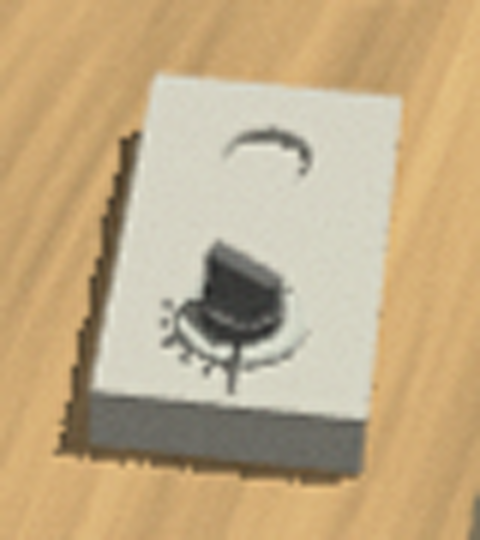

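View pics/c4.png

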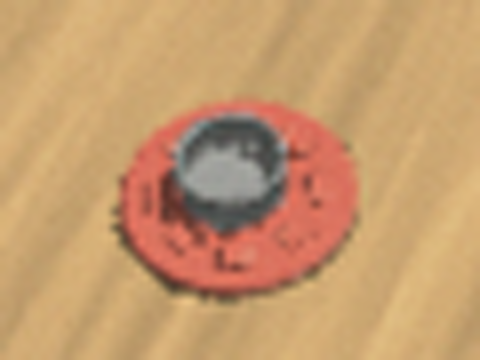

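Crops: the cup rim centre is at about (372,250) in the top view and (228.5,264.5) in the side view. The well, dial, pointer at off (to the right) and pips all show clearly. Next I'll use depth to get metric positions.

```bash
cat >> h.py <<'E'
def cloud(n,d):
    K,R,t=cal(n); v,u=np.mgrid[0:d.shape[0],0:d.shape[1]]
    P=np.stack([(u-K[0,2])/K[0,0]*d,(v-K[1,2])/K[1,1]*d,d],-1).reshape(-1,3)
    return ((P-t)@R).reshape(d.shape+(3,))
E
python3 - <<'E'
from h import *
for n in ["top","side"]:
    z=np.load(f"{n}0.npz"); im=z["im"]; d=z["d"]; P=cloud(n,d)
    m=(d>0)
    # shelf height check
    b=m&(abs(P[...,0]-.4)<.05)&(abs(P[...,1]-.05)<.03); print(n,"shelf z",np.median(P[b][:,2]),P[b][:,2].std())
    reg=m&(P[...,0]>.4)&(P[...,0]<.75)&(P[...,1]>-.05)&(P[...,1]<.28)
    top=reg&(abs(P[...,2]-.04)<.006); Q=P[top]; print("warmer",len(Q),np.median(Q[:,2]))
    mm=cv2.morphologyEx(top.astype(np.uint8),cv2.MORPH_OPEN,np.ones((3,3)))
    N,l,s,c=cv2.connectedComponentsWithStats(mm); i=1+np.argmax(s[1:,4])
    cs=max(cv2.findContours((l==i).astype(np.uint8),cv2.RETR_EXTERNAL,cv2.CHAIN_APPROX_NONE)[0],key=len).reshape(-1,2)
    W=onplane(n,cs,.04)[:,:2]; r=cv2.minAreaRect((W*1000).astype(np.float32)); print("rect mm",r)
    k=reg&(P[...,2]>.065); Q=P[k]; print("knob",len(Q),np.median(Q,0),Q[:,2].max()); print(cv2.minAreaRect((Q[:,:2]*1000).astype(np.float32)))
    w=reg&(P[...,2]<.037)&(P[...,2]>.026); 
    N,l,s,c=cv2.connectedComponentsWithStats(w.astype(np.uint8))
    for i in range(1,N):
        if s[i,4]>60: Q=P[l==i]; print("well?",s[i],Q.mean(0),Q[:,:2].min(0),Q[:,:2].max(0))
    h=m&(np.hypot(P[...,0]-.474,P[...,1]+.216)<.06)
    c=h&(P[...,2]>.014)&(P[...,2]<.04); Q=P[c]; print("cup",len(Q),Q.mean(0),Q[:,2].max(),cv2.minEnclosingCircle((Q[:,:2]*1000).astype(np.float32)))
    # nearby objects list
    o=m&(P[...,0]>.2)&(P[...,0]<.85)&(abs(P[...,1])<.45)&(P[...,2]>.008)&(P[...,2]<.2)
    N,l,s,c=cv2.connectedComponentsWithStats(o.astype(np.uint8))
    if n=="top":
      for i in range(1,N):
        if s[i,4]>25: Q=P[l==i]; print("obj",s[i,:4],Q.mean(0).round(3),Q.min(0).round(3),Q.max(0).round(3))
E
```

```text
top shelf z 0.0008612018873234911 0.003032637917360472
warmer 3960 0.040623347885729494
rect mm ((579.9141235351562, 129.3438262939453), (141.0172576904297, 250.06814575195312), 11.107436180114746)
knob 151 [0.60882279 0.05838795 0.08268269] 0.11723688718844257
((666.063720703125, 20.14954376220703), (28.57210350036621, 214.68507385253906), 55.45602035522461)
well? [216 203  20  17 209] [0.56850695 0.19327961 0.0328144 ] [0.54511261 0.16608926] [0.59059556 0.21767374]
cup 75 [ 0.47249236 -0.21417601  0.02044489] 0.02986162509724833 ((476.74444580078125, -218.179931640625), 36.21710205078125)
obj [127  89  53  32] [0.837 0.389 0.11 ] [0.833 0.339 0.008] [0.85 0.45 0.2 ]
obj [418  96  57  32] [ 0.838 -0.399  0.109] [ 0.831 -0.45   0.008] [ 0.85  -0.352  0.2  ]
obj [299 118  30  38] [ 0.769 -0.044  0.091] [ 0.739 -0.086  0.008] [ 0.815 -0.006  0.118]
obj [353 170  14  14] [ 0.68  -0.182  0.016] [ 0.66  -0.2    0.008] [ 0.699 -0.162  0.026]
obj [200 175  98  66] [0.577 0.129 0.041] [ 0.488 -0.006  0.009] [0.674 0.265 0.088]
obj [436 177  15  14] [ 0.665 -0.42   0.016] [ 0.644 -0.438  0.0
[... 653 characters left out ...]
elf z -0.000345309575874644 0.0023640508737411015
warmer 2084 0.03967725628179339
rect mm ((580.786376953125, 126.89271545410156), (139.84902954101562, 254.76995849609375), 11.049371719360352)
knob 89 [0.59594601 0.06042679 0.07792049] 0.1113416816309272
((664.828125, 16.84930419921875), (17.596200942993164, 210.4620361328125), 56.46119689941406)
well? [296 171  16  10 100] [0.56548015 0.19903301 0.03156771] [0.53883842 0.17426379] [0.58920346 0.22250816]
well? [275 214  46   9 131] [0.60441423 0.00814339 0.03178895] [ 0.53658223 -0.00885249] [0.67129832 0.02299673]
cup 78 [ 0.47156494 -0.21511098  0.02014037] 0.029293848698088782 ((472.5318298339844, -214.50103759765625), 22.49170684814453)
```

```bash
python3 - <<'E'
from h import *
for n,uv in [("top",[372.0,249.6]),("side",[228.4,264.3])]:
    print(n,"cup",onplane(n,[uv],.024))
    z=np.load(f"{n}0.npz"); im=z["im"]; d=z["d"]; P=cloud(n,d)
    k=(d>0)&(np.hypot(P[...,0]-.5925,P[...,1]-.0647)<.035)&(P[...,2]>.070)&(P[...,2]<.095)
    Q=P[k]; r=cv2.minAreaRect((Q[:,:2]*1000).astype(np.float32)); print("knob",len(Q),np.median(Q[:,2]),r)
    q=onplane(n,np.argwhere(k)[:,::-1],.082)[:,:2]; w,V=np.linalg.eigh(np.cov(q.T)); print(q.mean(0),np.degrees(np.arctan2(V[1,1],V[0,1])),np.sqrt(w*12)*1000)
# rim contours: intensities of cup
im=np.load("top0.npz")["im"]; crop(im,255,185,295,220,16,"pics/k1.png")
im=np.load("side0.npz")["im"]; crop(im,285,180,320,215,16,"pics/k2.png")
print(proj("top",[[.5925,.0647,.04],[.5675,.1923,.04]]),proj("side",[[.5925,.0647,.04],[.5675,.1923,.04]]))
E
```

```text
top cup [[ 0.47129984 -0.21366887  0.024     ]]
knob 79 0.08200331141113633 ((592.8762817382812, 65.36813354492188), (12.663086891174316, 42.21415710449219), 70.53519439697266)
[0.59124497 0.06571136] 160.33000203637692 [13.28256972 43.16009486]
side cup [[ 0.47169691 -0.21545889  0.024     ]]
knob 64 0.0792021681627175 ((594.0843505859375, 63.738800048828125), (15.968382835388184, 40.87800979614258), 60.275508880615234)
[0.59506089 0.05872793] 152.129319176341 [19.99760827 42.99635051]
[[271.84999229 202.95372963]
 [225.15503867 210.84262812]] [[299.7841506  203.43089673]
 [304.03646052 175.74691875]]
```

View pics/k1.png

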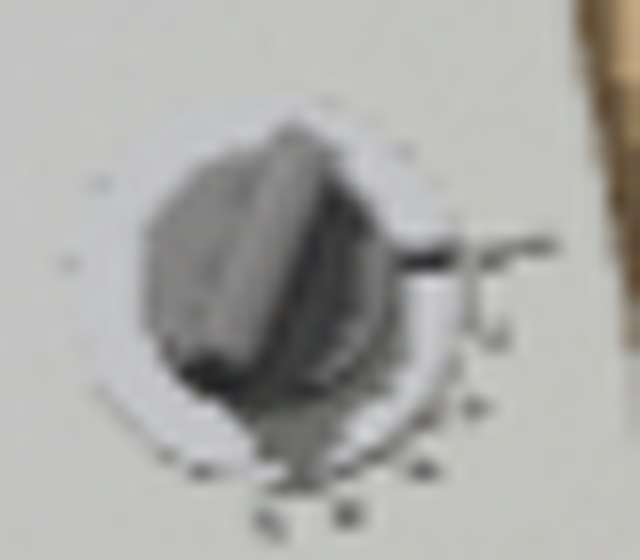

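View pics/k2.png

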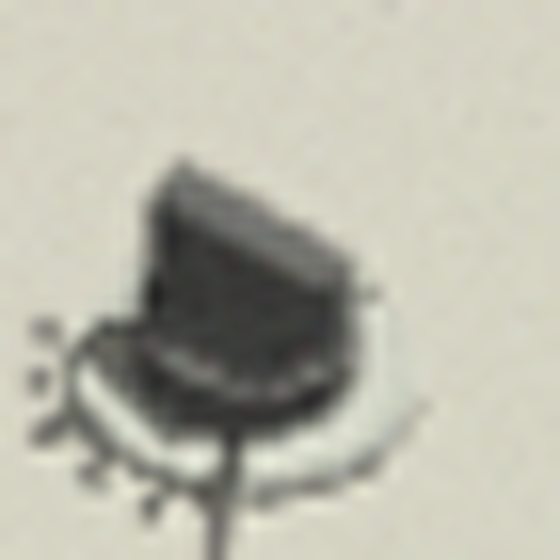

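The cup is at about (0.4715,-0.2146), the well at (0.568,0.192) and the dial at (0.592,0.065). The knob bar lies at -19.6°, so the present tool yaw already suits it. I'll move over to the cup, staying high.

Emit:
servo_tool(deltas=[-2.8,-3.4,0,0,0,0,-2.8,-3.4,0,0,0,0,-2.8,-3.4,0,0,0,0,-2.8,-3.4,0,0,0,0,-2.8,-3.4,0,0,0,0,-2.8,-3.4,0,0,0,0,-2.8,-3.4,0,0,0,0,-2.8,-3.4,0,0,0,0,-2.8,-3.4,0,0,0,0,-2.8,-3.4,0,0,0,0,-2.8,-3.4,0,0,0,0,-2.8,-3.4,0,0,0,0,-2.8,-3.4,0,0,0,0,-2.8,-3.4,0,0,0,0,-2.8,-3.4,0,0,0,0,-2.8,-3.4,0,0,0,0,-2.8,-3.4,0,0,0,0], jaw=8.5, grip_force=25)

```text
clock: 1.8
position: [0.4537, -0.1827, 0.2262]
ee_rot: [-0.001, 0.164, 0.986, -0.001]
contact_force: [0.8, 0.8, 1.1]
width: 0.085
```

```bash
cat >> h.py <<'E'
from scipy.spatial.transform import Rotation as Rn
def rem(target, yaw_y=None):
    """remaining shift in tool cm and turn (deg rotvec, tool axes) to target with tool straight down, tool y at yaw_y deg"""
    s=manip.get_state(); q=s["ee_rot"]; R=Rn.from_quat([q[1],q[2],q[3],q[0]])
    d=R.inv().apply(np.array(target)-s["position"])*100
    M=R.as_matrix(); y=M[:,1]; cur=np.degrees(np.arctan2(y[1],y[0]))
    a=np.radians(cur if yaw_y is None else yaw_y); yy=np.array([np.cos(a),np.sin(a),0]); zz=np.array([0,0,-1.]); T=Rn.from_matrix(np.c_[np.cross(yy,zz),yy,zz])
    print("t",s["clock"],"pos",s["position"].round(4),"yaw",round(cur,2),"q6",s["qpos"][5].round(2),"F",s["contact_force"].round(2),"M",s["moment"].round(3),"w",round(s["width"],4))
    print("delta cm",d.round(2),"rot",np.degrees((R.inv()*T).as_rotvec()).round(2))
E
python3 -c "
from h import *
rem([.4715,-.2146,.10],70.4)"
```

```text
t 1.8 pos [ 0.4537 -0.1827  0.2262] yaw 71.13 q6 -1.76 F [0.85 0.83 1.11] M [0.    0.005 0.015] w 0.085
delta cm [-2.74 -2.42 12.62] rot [-0.08 -0.09  0.73]
```

Emit:
servo_tool(deltas=[-0.7,-0.6,2.5,0,0,0.7,-0.7,-0.6,3.5,0,0,0,-0.7,-0.6,3.5,0,0,0,-0.6,-0.6,3,0,0,0,0,0,0,0,0,0])

```text
clock: 2.3
position: [0.4746, -0.2245, 0.0968]
ee_rot: [0.001, 0.174, 0.985, -0.002]
contact_force: [0.4, -0.1, 0.4]
width: 0.0854
```

```bash
python3 -c "
from h import *
rem([.4715,-.2146,.015],70.4)
for n in ['top','side']:
    im,d=eyes.get_image(n); np.savez(n+'1.npz',im=im,d=d)
    print(proj(n,manip.get_state()['position']))
    if n=='top': crop(im,320,190,430,290,6,'pics/top1.png')
    else: crop(im,170,200,290,300,6,'pics/side1.png')
"
```

```text
t 2.3 pos [ 0.4746 -0.2245  0.0968] yaw 69.91 q6 -1.79 F [ 0.44 -0.13  0.42] M [0.033 0.015 0.033] w 0.0854
delta cm [0.65 0.86 8.17] rot [-0.22  0.17 -0.49]
[[381.39396825 245.33914108]]
[[226.68152885 249.74833886]]
```

View pics/side1.png

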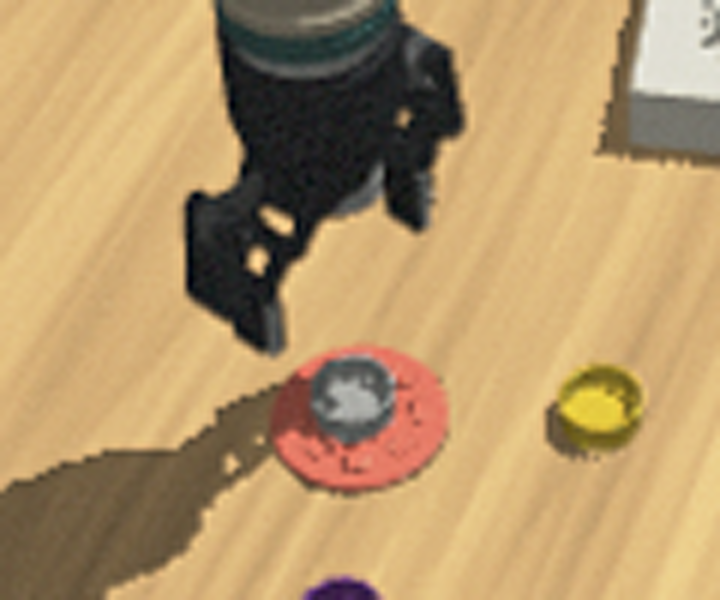

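View pics/top1.png

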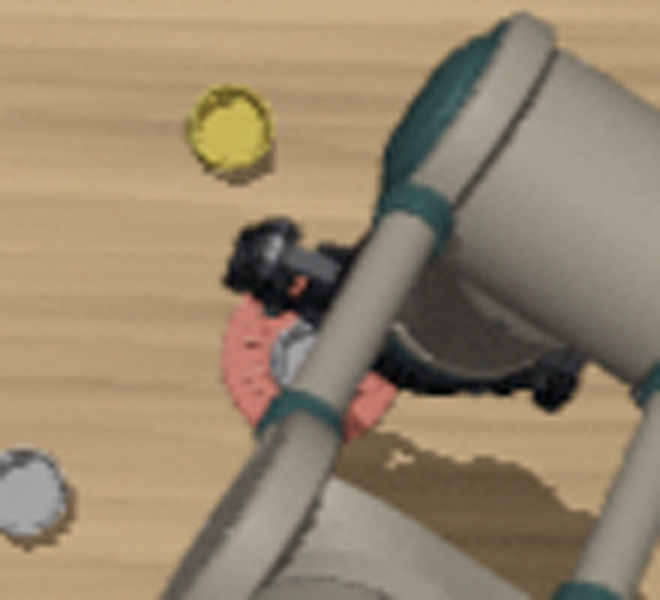

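Emit:
servo_tool(deltas=[0.3,0.4,2,0,0,0,0.3,0.4,2,0,0,0,0,0,1.5,0,0,0,0,0,0,0,0,0])

```text
clock: 2.8
position: [0.479, -0.2169, 0.0526]
ee_rot: [0.011, 0.173, 0.985, -0.006]
contact_force: [0.3, -0.4, -0.4]
width: 0.0852
```

```bash
python3 -c "
from h import *
rem([.4715,-.2146,.013],70.4)"
```

```text
t 2.8 pos [ 0.479  -0.2169  0.0526] yaw 70.01 q6 -1.78 F [ 0.29 -0.4  -0.36] M [-0.002  0.036  0.005] w 0.0852
delta cm [ 0.88 -0.01  3.94] rot [-0.43  1.38 -0.38]
```

Emit:
servo_tool(deltas=[0.4,0,0.4,-0.2,0.7,-0.2,0.3,0,0.4,-0.1,0.5,-0.2,0,0,0,0,0,0])

```text
clock: 3.1
position: [0.4747, -0.2152, 0.0487]
ee_rot: [0.004, 0.169, 0.986, -0.003]
contact_force: [0.7, -0.2, -0.9]
width: 0.0849
```

```bash
python3 -c "
from h import *
rem([.4715,-.2146,.013],70.4)"
```

```text
t 3.1 pos [ 0.4747 -0.2152  0.0487] yaw 70.52 q6 -1.79 F [ 0.73 -0.21 -0.9 ] M [ 0.009 -0.014 -0.025] w 0.0849
delta cm [ 0.36 -0.04  3.57] rot [-0.2   0.54  0.12]
```

Emit:
servo_tool(deltas=[0.3,0,1.0,0,0.6,0,0.2,0,1.0,0,0.4,0,0.1,0,1,0,0.2,0,0,0,0,0,0,0])

```text
clock: 3.5
position: [0.4692, -0.2138, 0.0174]
ee_rot: [-0.006, 0.169, 0.986, -0.001]
contact_force: [-0.1, 1.3, 1.0]
width: 0.0847
```

```bash
python3 -c "
from h import *
rem([.4715,-.2146,.013],70.4)"
```

```text
t 3.5 pos [ 0.4692 -0.2138  0.0174] yaw 70.5 q6 -1.78 F [-0.11  1.35  0.97] M [-0.007  0.014  0.048] w 0.0847
delta cm [-0.25 -0.    0.44] rot [-0.23 -0.63  0.1 ]
```

Emit:
servo_tool(deltas=[-0.2,0,0.4,0,-0.5,0,-0.1,0,0.2,0,-0.2,0,0,0,0,0,0,0])

```text
clock: 3.8
position: [0.4719, -0.2147, 0.0099]
ee_rot: [-0.0, 0.169, 0.986, -0.002]
contact_force: [-0.7, 0.0, 0.6]
width: 0.0852
```

```bash
python3 -c "
from h import *
rem([.4715,-.2146,.013],70.4)
im,d=eyes.get_image('side'); crop(im,190,220,270,290,8,'pics/side2.png')
s=manip.get_state(); q=s['ee_rot']; R=Rn.from_quat([q[1],q[2],q[3],q[0]]); 
for l in (0,-.0425,.0425): print(proj('side',s['position']+R.apply([0,l,-.013 if l else 0])))
"
```

```text
t 3.8 pos [ 0.4719 -0.2147  0.0099] yaw 70.49 q6 -1.79 F [-0.75  0.01  0.55] M [ 0.008 -0.007  0.04 ] w 0.0852
delta cm [ 0.04 -0.   -0.31] rot [-0.21  0.03  0.09]
[[228.90952747 267.18002824]]
[[218.05606221 273.89503412]]
[[238.79190676 255.06775304]]
```

View pics/side2.png

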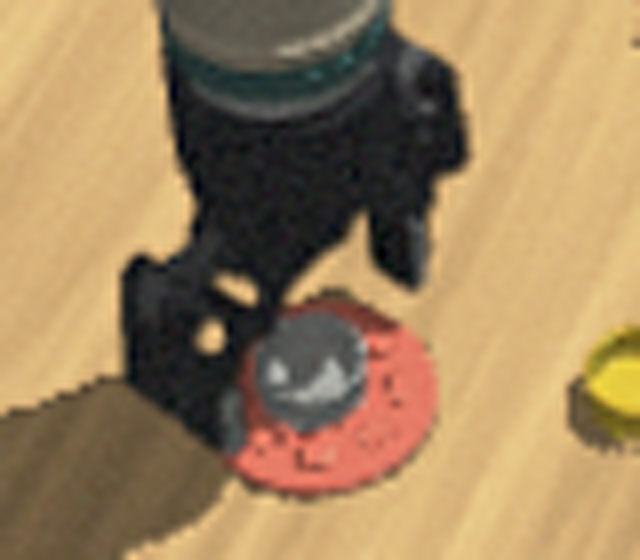

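Emit:
servo_tool(deltas=[0,0,-0.4,0,0,0,0,0,-0.1,0,0,0,0,0,0,0,0,0])

```text
clock: 4.15
position: [0.4724, -0.215, 0.0161]
ee_rot: [0.001, 0.169, 0.986, -0.002]
contact_force: [0.9, -1.1, -1.4]
width: 0.0851
```

```bash
python3 -c "
from h import *
rem([.4715,-.2146,.013],70.4)"
```

```text
t 4.15 pos [ 0.4724 -0.215   0.0161] yaw 70.5 q6 -1.79 F [ 0.92 -1.13 -1.37] M [-0.055  0.003 -0.019] w 0.0851
delta cm [0.1  0.   0.31] rot [-0.23  0.11  0.1 ]
```

Emit:
servo_tool(deltas=[0.1,0,0.25,0,0,0,0,0,0,0,0,0,0,0,0,0,0,0])

```text
clock: 4.45
position: [0.4717, -0.2148, 0.014]
ee_rot: [0.001, 0.169, 0.986, -0.002]
contact_force: [-0.3, -0.0, -0.2]
width: 0.0849
```

Emit:
servo_tool(deltas=[0,0,0,0,0,0,0,0,0,0,0,0,0,0,0,0,0,0])

```text
clock: 4.75
position: [0.4715, -0.2147, 0.0138]
ee_rot: [0.001, 0.169, 0.986, -0.002]
contact_force: [-0.4, 0.3, 0.4]
width: 0.0849
```

Emit:
servo_tool(deltas=[0,0,0,0,0,0,0,0,0,0,0,0,0,0,0,0,0,0,0,0,0,0,0,0,0,0,0,0,0,0,0,0,0,0,0,0], jaw=3.0, grip_force=22)

```text
clock: 5.35
position: [0.4716, -0.2147, 0.0141]
ee_rot: [0.001, 0.169, 0.986, -0.002]
contact_force: [-0.1, -0.2, 0.3]
width: 0.0384
```

Emit:
servo_tool(deltas=[0,0,0,0,0,0,0,0,0,0,0,0])

```text
clock: 5.55
position: [0.4716, -0.2147, 0.0141]
ee_rot: [0.001, 0.169, 0.986, -0.002]
contact_force: [0.1, -0.2, 2.1]
width: 0.0387
```

Emit:
servo_tool(deltas=[0,0,-0.5,0,0,0,0,0,-1,0,0,0,0,0,-1.5,0,0,0,0,0,-2,0,0,0,0,0,-2,0,0,0,0,0,-2,0,0,0,0,0,-1,0,0,0,0,0,0,0,0,0])

```text
clock: 6.35
position: [0.4714, -0.2142, 0.1213]
ee_rot: [0.002, 0.169, 0.986, -0.003]
contact_force: [0.4, -0.3, -0.5]
width: 0.0387
```

```bash
python3 -c "
from h import *
rem([.568,.192,.12],70.4)
im,d=eyes.get_image('side'); crop(im,180,200,270,290,7,'pics/side3.png')
im,d=eyes.get_image('top'); crop(im,330,180,430,280,6,'pics/top3.png')
print(proj('top',manip.get_state()['position']),proj('side',manip.get_state()['position']))
"
```

```text
t 6.35 pos [ 0.4714 -0.2142  0.1213] yaw 70.5 q6 -1.79 F [ 0.39 -0.32 -0.52] M [0.019 0.017 0.043] w 0.0387
delta cm [ 4.45 41.51 -0.08] rot [-0.25  0.23  0.1 ]
[[378.76530388 246.26593132]] [[225.80504197 241.40859491]]
```

View pics/side3.png

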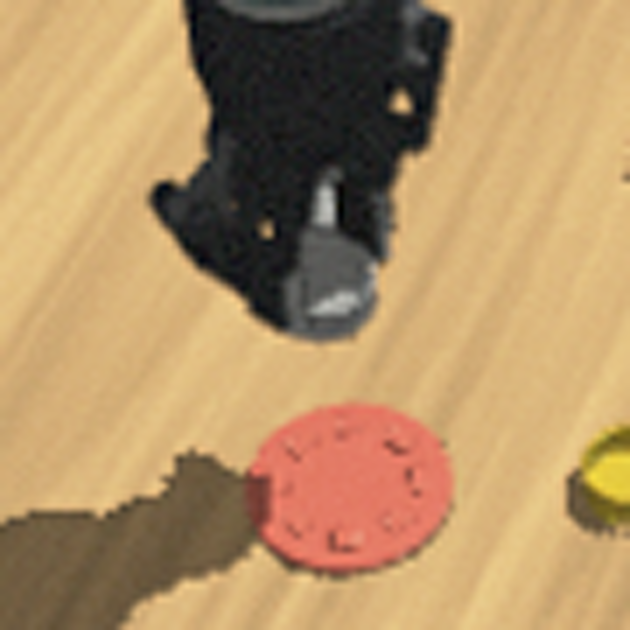

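View pics/top3.png

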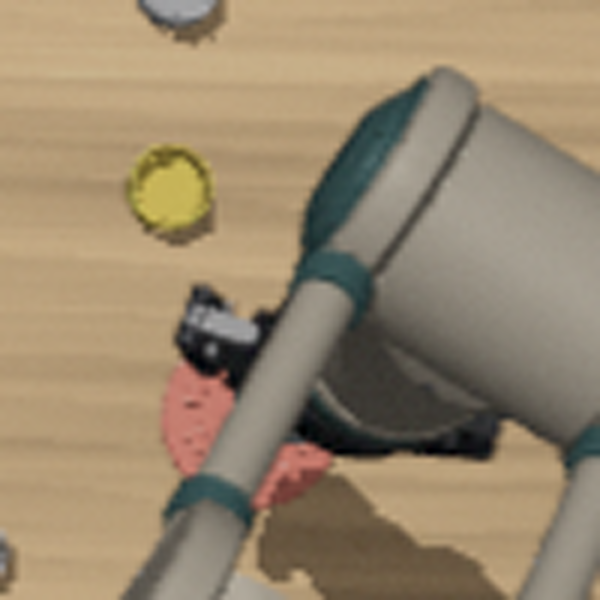

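Emit:
servo_tool(deltas=[0.45,2,0,0,0,0,0.45,4,0,0,0,0,0.45,4,0,0,0,0,0.45,4,0,0,0,0,0.45,4,0,0,0,0,0.45,4,0,0,0,0,0.45,4,0,0,0,0,0.45,4,0,0,0,0,0.4,4,0,0,0,0,0.3,3,0,0,0,0,0.1,1,0,0,0,0,0,0,0,0,0,0])

```text
clock: 7.65
position: [0.5514, 0.1723, 0.1015]
ee_rot: [-0.013, 0.171, 0.985, -0.004]
contact_force: [-0.7, -0.8, -0.6]
width: 0.0384
```

```bash
python3 -c "
from h import *
rem([.568,.192,.06],70.4)"
```

```text
t 7.65 pos [0.5514 0.1723 0.1015] yaw 70.28 q6 -1.05 F [-0.72 -0.75 -0.58] M [-0.053  0.015  0.002] w 0.0384
delta cm [-1.    2.47  4.1 ] rot [-0.71 -1.39 -0.13]
```

Emit:
servo_tool(deltas=[-0.5,1.2,1,-0.4,-0.8,0,-0.3,0.8,1,-0.3,-0.6,0,-0.2,0.5,0.5,0,0,0,0,0,0,0,0,0,0,0,0,0,0,0])

```text
clock: 8.15
position: [0.5663, 0.1862, 0.0728]
ee_rot: [-0.003, 0.173, 0.985, -0.003]
contact_force: [0.1, -1.1, -0.3]
width: 0.0388
```

```bash
python3 -c "
from h import *
rem([.568,.192,.06],70.4)"
```

```text
t 8.15 pos [0.5663 0.1862 0.0728] yaw 70.09 q6 -1.02 F [ 0.13 -1.12 -0.31] M [-0.036  0.006  0.014] w 0.0388
delta cm [0.03 0.61 1.27] rot [-0.44 -0.27 -0.31]
```

Emit:
servo_tool(deltas=[0.05,0.5,0.8,-0.4,-0.2,-0.3,0,0.2,0.3,0,0,0,0,0,0,0,0,0,0,0,0,0,0,0])

```text
clock: 8.55
position: [0.5683, 0.1917, 0.0617]
ee_rot: [-0.0, 0.171, 0.985, -0.0]
contact_force: [-0.5, -0.6, -0.5]
width: 0.0386
```

```bash
python3 -c "
from h import *
rem([.568,.192,.06],70.4)
im,d=eyes.get_image('side'); np.savez('s4.npz',im=im,d=d); crop(im,265,120,345,220,6,'pics/side4.png')
im,d=eyes.get_image('top'); np.savez('t4.npz',im=im,d=d); crop(im,190,165,310,255,6,'pics/top4.png')
"
```

```text
t 8.55 pos [0.5683 0.1917 0.0617] yaw 70.31 q6 -1.02 F [-0.52 -0.62 -0.46] M [ 0.064  0.025 -0.006] w 0.0386
delta cm [0.04 0.01 0.17] rot [-0.02 -0.03 -0.09]
```

View pics/side4.png

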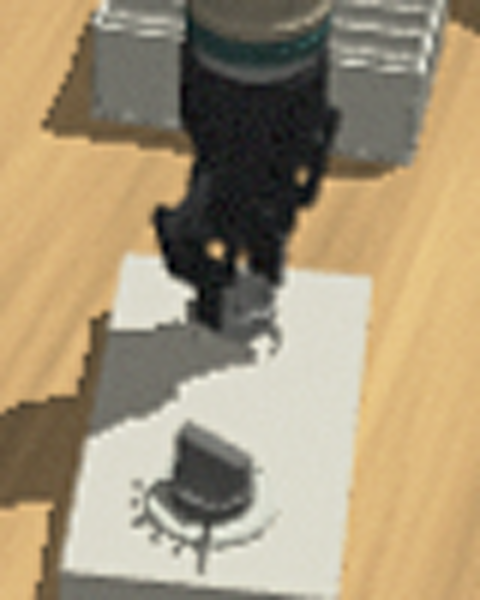

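View pics/top4.png

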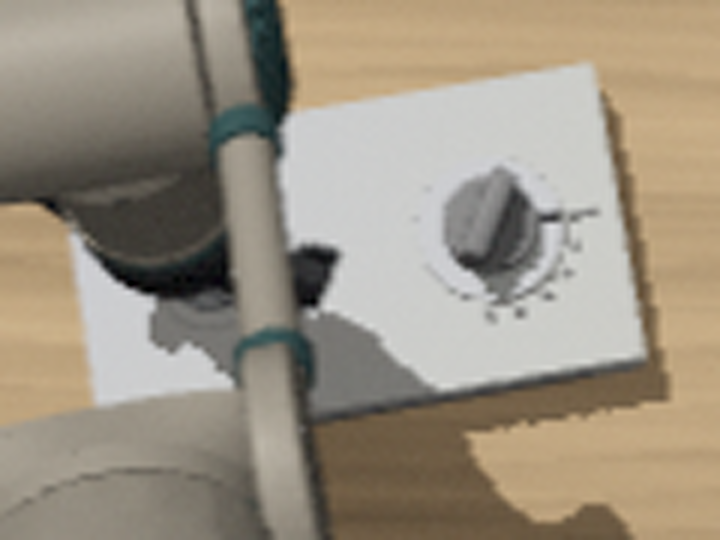

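Emit:
servo_tool(deltas=[0.04,0,0.8,0,0,0,0,0,0.4,0,0,0,0,0,0,0,0,0,0,0,0,0,0,0])

```text
clock: 9.05
position: [0.568, 0.1921, 0.0489]
ee_rot: [0.0, 0.171, 0.985, -0.0]
contact_force: [-0.3, 0.4, -0.4]
width: 0.039
```

```bash
python3 -c "
from h import *
rem([.568,.192,.0425],70.4)"
```

```text
t 9.05 pos [0.568  0.1921 0.0489] yaw 70.33 q6 -1.02 F [-0.25  0.36 -0.42] M [-0.004  0.014 -0.049] w 0.039
delta cm [ 0.   -0.01  0.64] rot [-0.    0.01 -0.07]
```

Emit:
servo_tool(deltas=[0,0,0.3,0,0,0,0,0,0.15,0,0,0,0,0,0,0,0,0,0,0,0,0,0,0])

```text
clock: 9.45
position: [0.5682, 0.1921, 0.044]
ee_rot: [0.0, 0.171, 0.985, -0.0]
contact_force: [-1.0, 0.4, 0.8]
width: 0.0386
```

```bash
python3 -c "
from h import *
rem([.568,.192,.0425],70.4)"
```

```text
t 9.45 pos [0.5682 0.1921 0.044 ] yaw 70.33 q6 -1.02 F [-1.01  0.39  0.8 ] M [0.016 0.024 0.045] w 0.0386
delta cm [ 0.01 -0.01  0.15] rot [-0.    0.01 -0.07]
```

Emit:
servo_tool(deltas=[0,0,0.15,0,0,0,0,0,0,0,0,0,0,0,0,0,0,0])

```text
clock: 9.75
position: [0.5684, 0.1921, 0.0427]
ee_rot: [0.0, 0.171, 0.985, 0.0]
contact_force: [0.5, -0.3, 0.5]
width: 0.0387
```

Emit:
servo_tool(deltas=[0,0,0.15,0,0,0,0,0,0,0,0,0,0,0,0,0,0,0])

```text
clock: 10.05
position: [0.5684, 0.1921, 0.0411]
ee_rot: [0.0, 0.171, 0.985, 0.0]
contact_force: [-0.0, -1.5, -0.4]
width: 0.0391
```

```bash
python3 -c "
from h import *
rem([.568,.192,.0425],70.4)
im,d=eyes.get_image('side'); crop(im,265,120,345,220,6,'pics/side5.png')"
```

```text
t 10.05 pos [0.5684 0.1921 0.0411] yaw 70.34 q6 -1.02 F [-0.   -1.5  -0.44] M [ 0.015  0.052 -0.02 ] w 0.0391
delta cm [ 0.03 -0.03 -0.14] rot [ 0.02  0.05 -0.06]
```

View pics/side5.png

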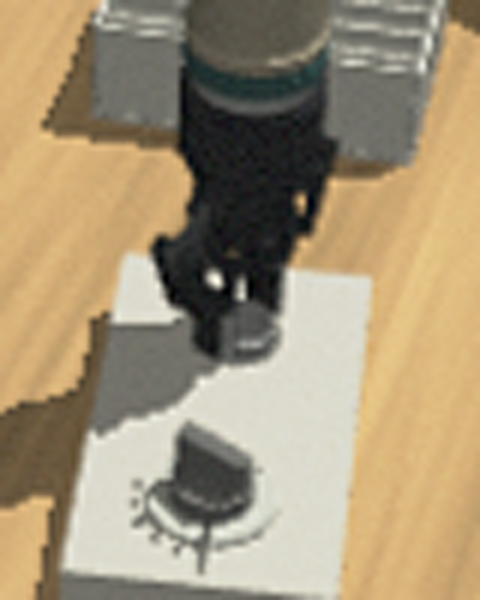

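The cup is in the well with no reaction force. Releasing.

Emit:
servo_tool(deltas=[0,0,0,0,0,0,0,0,0,0,0,0,0,0,0,0,0,0,0,0,0,0,0,0,0,0,0,0,0,0], jaw=6.5)

```text
clock: 10.6
position: [0.5686, 0.1921, 0.0413]
ee_rot: [0.001, 0.171, 0.985, 0.0]
contact_force: [0.4, 0.5, 0.4]
width: 0.0652
```

Emit:
servo_tool(deltas=[0,0,-1,0,0,0,0,0,-2,0,0,0,0,0,-3,0,0,0,0,0,-3,0,0,0,0,0,-1,0,0,0,0,0,0,0,0,0])

```text
clock: 11.2
position: [0.5681, 0.1921, 0.1466]
ee_rot: [0.0, 0.171, 0.985, 0.0]
contact_force: [-0.8, 0.7, -0.2]
width: 0.0651
```

```bash
python3 -c "
from h import *
rem([.592,.065,.13],70.4)
im,d=eyes.get_image('side'); crop(im,265,120,345,220,6,'pics/side6.png')
im,d=eyes.get_image('top'); crop(im,190,165,310,255,6,'pics/top6.png')"
```

```text
t 11.2 pos [0.5681 0.1921 0.1466] yaw 70.33 q6 -1.02 F [-0.76  0.73 -0.25] M [ 0.017 -0.013  0.011] w 0.0651
delta cm [ -6.52 -11.16   1.67] rot [ 0.01  0.03 -0.07]
```

View pics/side6.png

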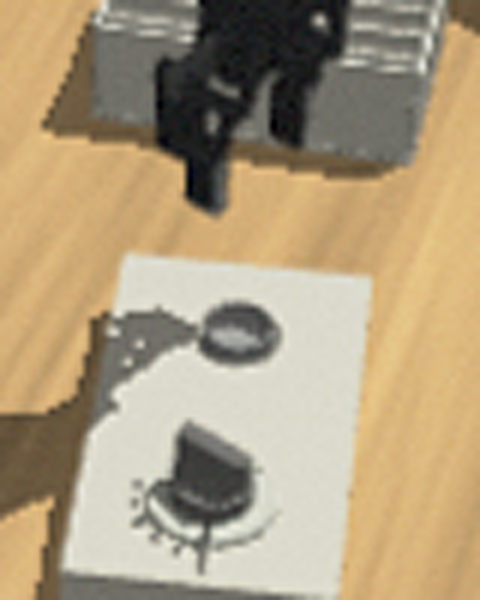

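View pics/top6.png

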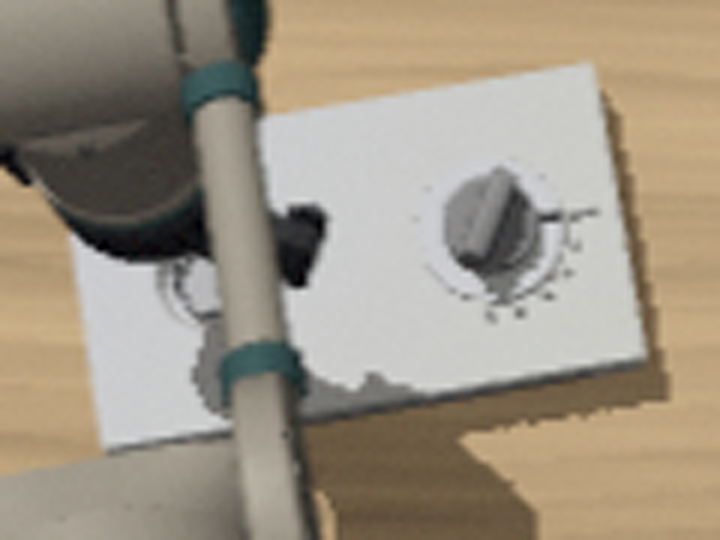

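Emit:
servo_tool(deltas=[-1.3,-2.2,0,0,0,0,-1.3,-2.2,0,0,0,0,-1.3,-2.2,0,0,0,0,-1.3,-2.2,0,0,0,0,-0.9,-1.6,0,0,0,0,-0.3,-0.5,0,0,0,0,0,0,0,0,0,0,0,0,0,0,0,0], jaw=5, grip_force=60)

```text
clock: 12.1
position: [0.5833, 0.0646, 0.1308]
ee_rot: [-0.014, 0.17, 0.985, -0.002]
contact_force: [0.3, 0.8, -0.0]
width: 0.0499
```

```bash
python3 -c "
from h import *
rem([.5925,.0645,.10],70.4)"
```

```text
t 12.1 pos [0.5833 0.0646 0.1308] yaw 70.44 q6 -1.24 F [ 0.26  0.82 -0.03] M [ 0.038 -0.091  0.069] w 0.0499
delta cm [-0.95  0.32  3.05] rot [-0.55 -1.48  0.03]
```

Emit:
servo_tool(deltas=[-0.5,0.2,0,-0.5,-1.2,0,-0.3,0.1,0.3,-0.2,-0.4,0,-0.1,0,1,0,0,0,0,0,0.5,0,0,0,0,0,0,0,0,0,0,0,0,0,0,0])

```text
clock: 12.7
position: [0.5924, 0.0682, 0.1101]
ee_rot: [0.002, 0.168, 0.986, 0.002]
contact_force: [0.4, -0.2, 0.8]
width: 0.0498
```

```bash
python3 -c "
from h import *
rem([.5925,.0645,.063],70.4)
im,d=eyes.get_image('side'); crop(im,265,120,345,220,6,'pics/side7.png')
im,d=eyes.get_image('top'); np.savez('t7.npz',im=im,d=d);crop(im,190,165,310,255,6,'pics/top7.png')"
```

```text
t 12.7 pos [0.5924 0.0682 0.1101] yaw 70.67 q6 -1.24 F [ 0.44 -0.22  0.77] M [-0.044 -0.007 -0.016] w 0.0498
delta cm [-0.12 -0.36  4.71] rot [0.25 0.14 0.27]
```

View pics/side7.png

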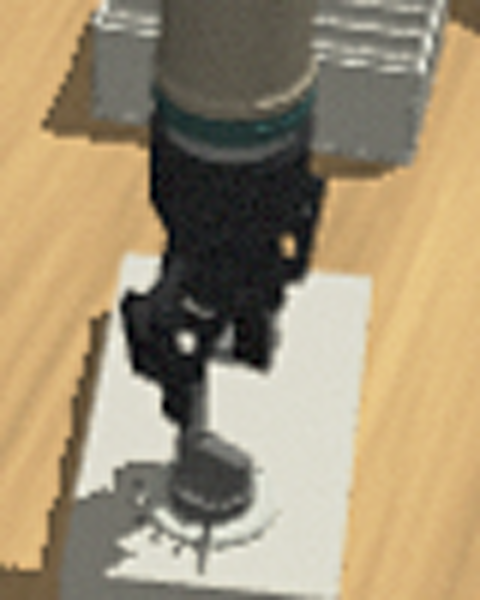

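View pics/top7.png

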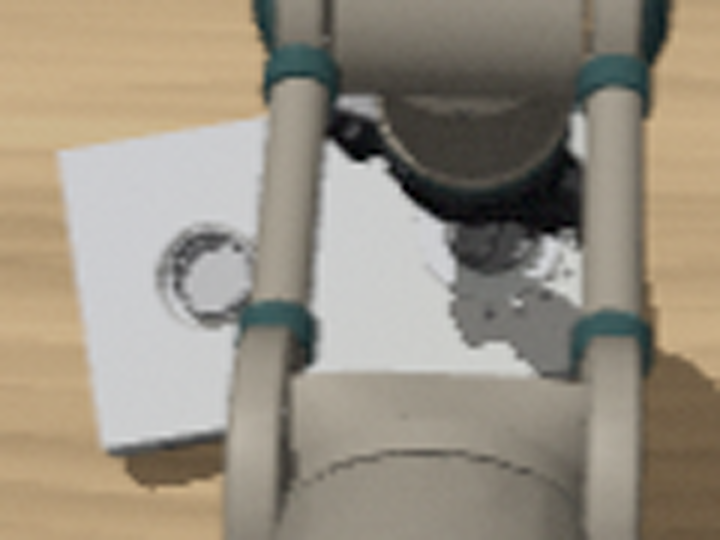

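Emit:
servo_tool(deltas=[-0.1,-0.3,0,0.2,0,0.2,0,-0.1,0.5,0,0,0,0,0,0,0,0,0,0,0,0,0,0,0])

```text
clock: 13.2
position: [0.5927, 0.0633, 0.1056]
ee_rot: [0.002, 0.17, 0.985, 0.0]
contact_force: [0.8, -0.2, 0.3]
width: 0.0498
```

```bash
python3 -c "
from h import *
rem([.5925,.0645,.063],70.4)
print(proj('side',[.5925,.0682,.114]),proj('side',[.5925,.0645,.082]))"
```

```text
t 13.2 pos [0.5927 0.0633 0.1056] yaw 70.42 q6 -1.24 F [ 0.76 -0.2   0.3 ] M [-0.044  0.003  0.021] w 0.0498
delta cm [0.08 0.11 4.26] rot [0.06 0.25 0.02]
[[301.07556513 185.16426866]] [[300.29320026 193.6886379 ]]
```

Fingertip midpoint matches the projection. Descend around the bar.

Emit:
servo_tool(deltas=[0,0.1,1,0,0,0,0,0,1,0,0,0,0,0,0.8,0,0,0,0,0,0.5,0,0,0,0,0,0,0,0,0,0,0,0,0,0,0])

```text
clock: 13.8
position: [0.5924, 0.0643, 0.0685]
ee_rot: [0.001, 0.17, 0.985, 0.0]
contact_force: [-1.2, 0.2, 0.4]
width: 0.0499
```

```bash
python3 -c "
from h import *
rem([.5925,.0645,.063],70.4)"
```

```text
t 13.8 pos [0.5924 0.0643 0.0685] yaw 70.41 q6 -1.24 F [-1.19  0.16  0.35] M [ 0.008 -0.065 -0.023] w 0.0499
delta cm [-0.    0.02  0.55] rot [0.02 0.12 0.01]
```

Emit:
servo_tool(deltas=[0,0,0.3,0,0,0,0,0,0.15,0,0,0,0,0,0,0,0,0,0,0,0,0,0,0])

```text
clock: 14.2
position: [0.5931, 0.0643, 0.0644]
ee_rot: [0.002, 0.17, 0.985, 0.0]
contact_force: [-0.0, -1.0, -0.7]
width: 0.05
```

Emit:
servo_tool(deltas=[0,0,0,0,0,0,0,0,0,0,0,0,0,0,0,0,0,0,0,0,0,0,0,0,0,0,0,0,0,0,0,0,0,0,0,0,0,0,0,0,0,0], jaw=0.8, grip_force=25)

```text
clock: 14.9
position: [0.5935, 0.065, 0.065]
ee_rot: [0.003, 0.17, 0.985, 0.001]
contact_force: [0.3, 0.9, -0.9]
width: 0.0122
```

```bash
cat >> h.py <<'E'
def avg(n=5):
    F=[];M=[];Z=[]
    for i in range(n):
        eyes.get_image("side"); s=manip.get_state(); F.append(s["contact_force"]);M.append(s["moment"]);Z.append(s["position"])
    print("avgF",np.mean(F,0).round(2),"sd",np.std(F,0).round(2),"avgM",np.mean(M,0).round(3),"pos",np.mean(Z,0).round(4))
E
python3 -c "
from h import *
rem([.5925,.0645,.063],70.4); avg()
im,d=eyes.get_image('side'); crop(im,265,120,345,220,6,'pics/side8.png')"
```

```text
t 14.9 pos [0.5935 0.065  0.065 ] yaw 70.4 q6 -1.24 F [ 0.27  0.9  -0.89] M [0.046 0.029 0.037] w 0.0122
delta cm [ 0.08 -0.09  0.2 ] rot [0.14 0.27 0.  ]
avgF [ 0.37  0.7  -0.21] sd [0.25 0.78 0.48] avgM [ 0.005  0.033 -0.009] pos [0.5935 0.065  0.065 ]
```

View pics/side8.png

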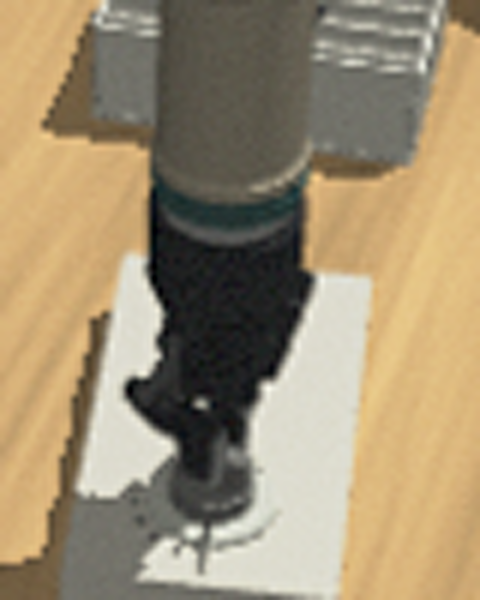

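Emit:
servo_tool(deltas=[0,0,0,0,0,0,0,0,0.15,0,0,0,0,0,0.1,0,0,0], grip_force=50)

```text
clock: 15.5
position: [0.5935, 0.065, 0.0627]
ee_rot: [0.003, 0.17, 0.985, 0.001]
contact_force: [-0.3, 0.8, 1.2]
width: 0.0114
```

```bash
python3 -c "
from h import *
avg()"
```

```text
avgF [0.2  1.   0.57] sd [0.39 0.46 0.41] avgM [ 0.005  0.061 -0.017] pos [0.5936 0.065  0.0627]
```

Emit:
servo_tool(deltas=[0,0,0.1,0,0,0,0,0,0.1,0,0,0])

```text
clock: 15.95
position: [0.5935, 0.065, 0.0609]
ee_rot: [0.003, 0.17, 0.985, 0.001]
contact_force: [0.1, 1.2, 1.0]
width: 0.0115
```

```bash
python3 -c "
from h import *
avg(4)"
```

```text
avgF [-0.09  0.45  0.77] sd [0.38 0.46 0.2 ] avgM [0.041 0.055 0.006] pos [0.5936 0.065  0.0608]
```

Emit:
servo_tool(deltas=[0,0,0.1,0,0,0,0,0,0.1,0,0,0])

```text
clock: 16.35
position: [0.5936, 0.065, 0.0589]
ee_rot: [0.003, 0.17, 0.985, 0.001]
contact_force: [-0.5, -0.1, 1.2]
width: 0.0118
```

```bash
python3 -c "
from h import *
avg(4)"
```

```text
avgF [-0.08  0.43  0.93] sd [0.4  0.57 0.44] avgM [ 0.047  0.057 -0.022] pos [0.5936 0.065  0.0588]
```

Emit:
servo_tool(deltas=[0,0,0.1,0,0,0,0,0,0.05,0,0,0])

```text
clock: 16.75
position: [0.5936, 0.065, 0.0574]
ee_rot: [0.003, 0.17, 0.985, 0.001]
contact_force: [0.4, 0.5, 0.5]
width: 0.0117
```

```bash
python3 -c "
from h import *
avg(4)"
```

```text
avgF [-0.43  0.91  1.47] sd [0.58 0.58 0.73] avgM [ 0.017  0.083 -0.008] pos [0.5936 0.065  0.0575]
```

Emit:
servo_tool(deltas=[0,0,0.1,0,0,0])

```text
clock: 17.05
position: [0.5936, 0.065, 0.0567]
ee_rot: [0.003, 0.17, 0.985, 0.001]
contact_force: [-0.5, 0.5, 3.5]
width: 0.0113
```

```bash
python3 -c "
from h import *
avg(4)"
```

```text
avgF [-0.24  0.57  3.44] sd [0.21 0.27 0.57] avgM [0.033 0.196 0.014] pos [0.5936 0.065  0.0567]
```

The clutch begins at about TCP z 0.0573. Pressing on in small steps.

Emit:
servo_tool(deltas=[0,0,0.08,0,0,0])

```text
clock: 17.35
position: [0.5936, 0.065, 0.0562]
ee_rot: [0.003, 0.17, 0.985, 0.001]
contact_force: [-1.3, 0.3, 4.6]
width: 0.0119
```

```bash
python3 -c "
from h import *
avg(4)"
```

```text
avgF [-1.55  0.56  4.52] sd [0.25 0.58 0.35] avgM [ 0.029  0.281 -0.037] pos [0.5936 0.065  0.0561]
```

Emit:
servo_tool(deltas=[0,0,0.1,0,0,0])

```text
clock: 17.65
position: [0.5936, 0.065, 0.0555]
ee_rot: [0.003, 0.17, 0.985, 0.001]
contact_force: [-1.4, 0.8, 6.7]
width: 0.0118
```

```bash
python3 -c "
from h import *
avg(4)"
```

```text
avgF [-1.72  0.67  6.57] sd [0.43 0.62 0.48] avgM [-0.004  0.361  0.008] pos [0.5936 0.065  0.0555]
```

Emit:
servo_tool(deltas=[0,0,0.1,0,0,0])

```text
clock: 17.95
position: [0.5936, 0.065, 0.0551]
ee_rot: [0.003, 0.17, 0.985, 0.001]
contact_force: [-2.4, 0.6, 7.5]
width: 0.0116
```

```bash
python3 -c "
from h import *
avg(4)"
```

```text
avgF [-2.04  0.92  7.32] sd [0.2  0.84 0.47] avgM [-0.009  0.452  0.042] pos [0.5936 0.065  0.0552]
```

Emit:
servo_tool(deltas=[0,0,0.12,0,0,0,0,0,0.06,0,0,4,0,0,0.06,0,0,4])

```text
clock: 18.45
position: [0.5935, 0.0649, 0.0548]
ee_rot: [0.003, 0.241, 0.971, 0.001]
contact_force: [-2.4, 0.5, 6.3]
width: 0.0118
```

```bash
python3 -c "
from h import *
avg(4); rem([.5936,.065,.055])
im,d=eyes.get_image('side'); crop(im,280,170,330,225,10,'pics/side9.png')"
```

```text
avgF [-1.88  0.54  7.09] sd [0.39 0.37 0.24] avgM [-0.009  0.4    0.006] pos [0.5935 0.0649 0.0548]
t 18.65 pos [0.5935 0.0649 0.0548] yaw 62.33 q6 -1.1 F [-2.46  1.14  7.25] M [-0.028  0.414  0.022] w 0.0119
delta cm [ 0.    0.02 -0.02] rot [ 0.19  0.34 -0.  ]
```

View pics/side9.png

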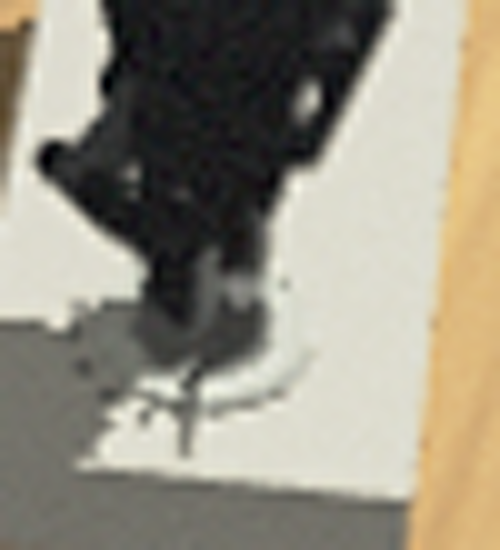

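Emit:
servo_tool(deltas=[0,0,0.12,0,0,0,0,0,0.1,0,0,4,0,0,0.09,0,0,4])

```text
clock: 19.0
position: [0.5935, 0.0647, 0.0541]
ee_rot: [0.004, 0.308, 0.951, 0.001]
contact_force: [-2.3, 0.2, 9.6]
width: 0.0116
```

```bash
python3 -c "
from h import *
avg(4); rem([.5936,.065,.055])
im,d=eyes.get_image('side'); crop(im,280,170,330,225,10,'pics/side10.png')"
```

```text
avgF [-2.32  0.73  9.29] sd [0.28 0.24 0.33] avgM [-0.043  0.558 -0.005] pos [0.5934 0.0647 0.0541]
t 19.2 pos [0.5934 0.0647 0.0541] yaw 54.26 q6 -0.95 F [-2.76  0.78  9.78] M [-0.026  0.575  0.004] w 0.0118
delta cm [ 0.    0.03 -0.09] rot [ 0.23  0.36 -0.  ]
```

View pics/side10.png

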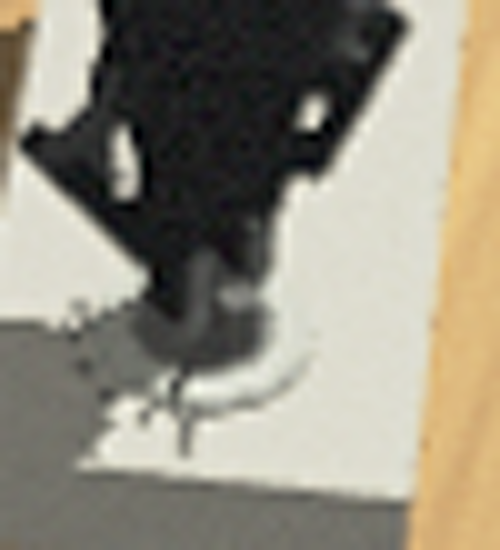

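```bash
python3 -c "
from h import *
y=11.1
for th in (0,5,10,15,20,40,60,75):
    a=np.radians(y-90-th)
    r=[proj('side',[.5930+r*np.cos(a),.0645+r*np.sin(a),.045])[0] for r in (.024,.033)]
    print(th,[((p-[280,170]+.5)*10).round(0) for p in r])"
```

```text
0 [array([196., 384.]), array([193., 404.])]
5 [array([190., 383.]), array([184., 403.])]
10 [array([183., 381.]), array([175., 401.])]
15 [array([177., 380.]), array([166., 399.])]
20 [array([170., 377.]), array([157., 396.])]
40 [array([148., 365.]), array([127., 379.])]
60 [array([133., 349.]), array([107., 357.])]
75 [array([128., 335.]), array([ 99., 337.])]
```

Emit:
servo_tool(deltas=[0,0,0.05,0,0,4,0,0,0.05,0,0,4,0,0,0.05,0,0,4])

```text
clock: 19.55
position: [0.5932, 0.0645, 0.0547]
ee_rot: [0.004, 0.408, 0.913, 0.001]
contact_force: [-2.1, -0.2, 5.7]
width: 0.0118
```

```bash
python3 -c "
from h import *
avg(3); rem([.5936,.065,.055])
im,d=eyes.get_image('side'); crop(im,280,170,330,225,10,'pics/side11.png')"
```

```text
avgF [-1.87  0.8   7.48] sd [0.29 0.25 0.35] avgM [0.013 0.461 0.045] pos [0.5932 0.0645 0.0547]
t 19.7 pos [0.5932 0.0645 0.0547] yaw 42.01 q6 -0.74 F [-1.77  0.45  7.37] M [0.038 0.469 0.039] w 0.0119
delta cm [ 0.01  0.06 -0.03] rot [ 0.3   0.34 -0.  ]
```

View pics/side11.png

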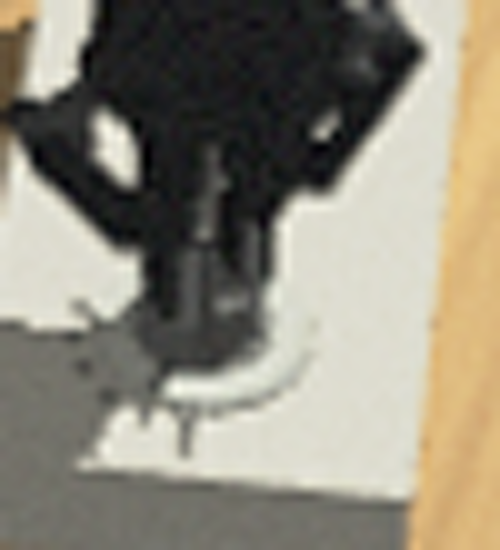

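Emit:
servo_tool(deltas=[0,0,0.11,0,0,0,0,0,0.08,0,0,4,0,0,0.08,0,0,4,0,0,0.08,0,0,4])

```text
clock: 20.15
position: [0.593, 0.0644, 0.0543]
ee_rot: [0.004, 0.503, 0.864, 0.002]
contact_force: [-2.4, -0.1, 8.7]
width: 0.0117
```

```bash
python3 -c "
from h import *
avg(3); rem([.5936,.065,.055])
im,d=eyes.get_image('side'); crop(im,280,170,330,225,10,'pics/side12.png')"
```

```text
avgF [-2.47  0.54  8.85] sd [0.38 0.54 0.48] avgM [ 0.015  0.569 -0.044] pos [0.5929 0.0644 0.0543]
t 20.3 pos [0.5929 0.0644 0.0543] yaw 29.78 q6 -0.53 F [-2.78 -0.09  8.34] M [ 0.035  0.55  -0.039] w 0.0115
delta cm [ 0.02  0.09 -0.07] rot [ 0.38  0.3  -0.  ]
```

View pics/side12.png

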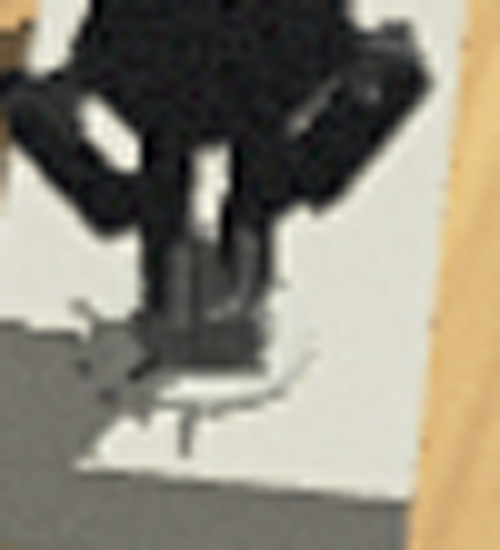

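```bash
cat >> h.py <<'E'
def enh(f,u0=282,v0=195,u1=318,v1=222,s=20,extra=None):
    im,d=eyes.get_image('side'); im2=eyes.get_image('side')[0]
    a=(im.astype(float)+im2)/2; a=np.clip(255*(a/255)**0.6,0,255).astype(np.uint8)
    g=cv2.createCLAHE(3,(4,4)).apply(cv2.cvtColor(a,cv2.COLOR_RGB2GRAY))[v0:v1,u0:u1]
    cv2.imwrite(f,cv2.resize(g,None,fx=s,fy=s,interpolation=cv2.INTER_CUBIC))
E
python3 -c "
from h import *
enh('pics/e12.png')
for th in (0,20,30,35,40,45,60,75):
    a=np.radians(11.1-90-th)
    r=[proj('side',[.5930+r*np.cos(a),.0645+r*np.sin(a),z])[0] for r,z in ((.024,.045),(.033,.045),(.04,.04))]
    print(th,[((p-[282,195]+.5)*20).round(0) for p in r])"
```

```text
0 [array([353., 267.]), array([346., 309.]), array([340., 364.])]
20 [array([300., 255.]), array([274., 292.]), array([253., 344.])]
30 [array([277., 244.]), array([242., 277.]), array([214., 326.])]
35 [array([267., 238.]), array([227., 268.]), array([196., 315.])]
40 [array([257., 231.]), array([214., 259.]), array([180., 303.])]
45 [array([248., 223.]), array([202., 248.]), array([165., 291.])]
60 [array([227., 198.]), array([173., 213.]), array([130., 248.])]
75 [array([216., 170.]), array([158., 175.]), array([113., 202.])]
```

View pics/e12.png

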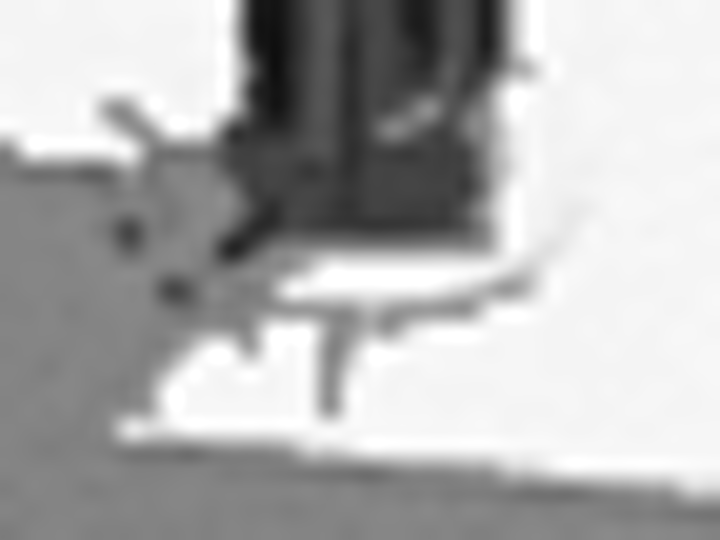

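Emit:
servo_tool(deltas=[0,0,0.08,0,0,4,0,0,0.08,0,0,4,0,0,0.08,0,0,4,0,0,0.08,0,0,4])

```text
clock: 20.85
position: [0.5926, 0.0643, 0.0543]
ee_rot: [0.004, 0.621, 0.784, 0.002]
contact_force: [-2.3, 0.8, 7.4]
width: 0.0116
```

```bash
python3 -c "
from h import *
avg(2); rem([.5936,.065,.055])
enh('pics/e13.png')"
```

```text
avgF [-2.22  0.51  8.78] sd [0.08 0.   0.28] avgM [-0.014  0.614 -0.014] pos [0.5926 0.0643 0.0543]
t 20.95 pos [0.5926 0.0643 0.0542] yaw 13.32 q6 -0.24 F [-2.15  0.51  8.5 ] M [0.01  0.645 0.003] w 0.0117
delta cm [ 0.05  0.11 -0.08] rot [ 0.47  0.2  -0.  ]
```

View pics/e13.png

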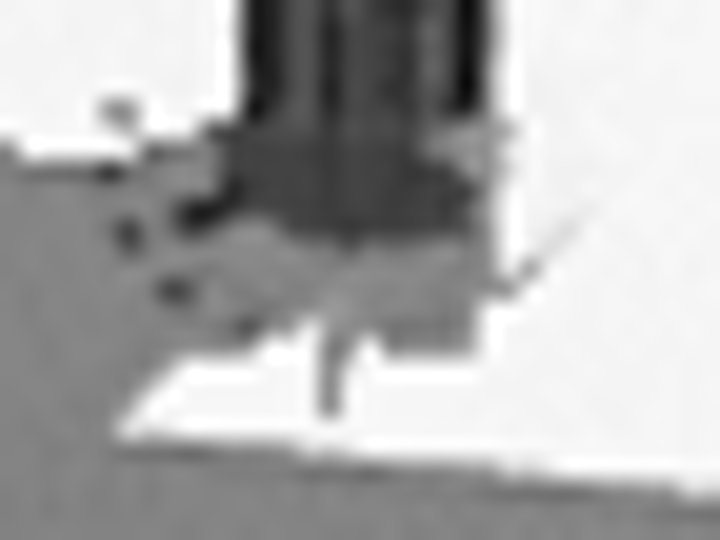

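Emit:
servo_tool(deltas=[0,0,0.08,0,0,4,0,0,0.08,0,0,4,0,0,0.05,0,0,0])

```text
clock: 21.35
position: [0.5924, 0.0643, 0.0544]
ee_rot: [0.004, 0.675, 0.737, 0.003]
contact_force: [-2.5, 0.4, 7.2]
width: 0.0118
```

```bash
python3 -c "
from h import *
avg(2); rem([.5936,.065,.055])
enh('pics/e14.png')"
```

```text
avgF [-1.3   0.56  7.55] sd [0.38 0.06 0.05] avgM [ 0.077  0.587 -0.054] pos [0.5924 0.0643 0.0544]
t 21.45 pos [0.5924 0.0643 0.0544] yaw 5.1 q6 -0.1 F [-1.68  0.5   7.5 ] M [ 0.081  0.621 -0.029] w 0.0114
delta cm [ 0.06  0.13 -0.06] rot [ 0.51  0.13 -0.  ]
```

View pics/e14.png

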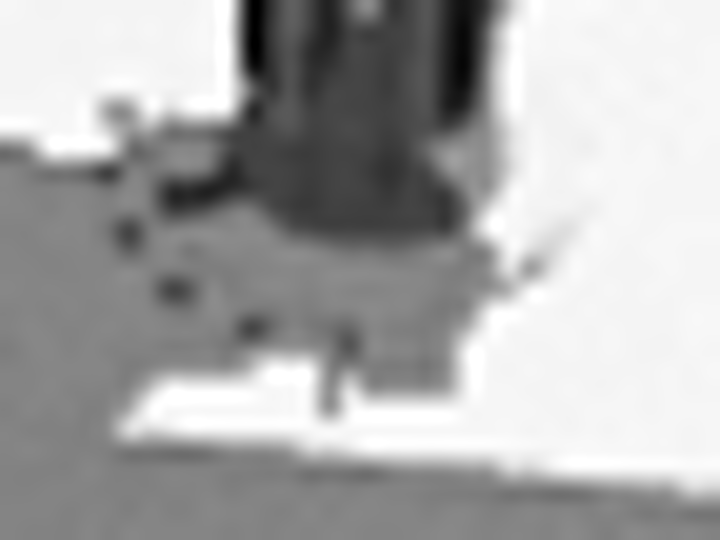

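The pointer is at 60°, the third pip. Letting the knob rise with the gripper.

Emit:
servo_tool(deltas=[0,0,-0.1,0,0,0,0,0,-0.15,0,0,0,0,0,-0.15,0,0,0,0,0,-0.15,0,0,0,0,0,-0.15,0,0,0,0,0,0,0,0,0])

```text
clock: 22.15
position: [0.5923, 0.0643, 0.0609]
ee_rot: [0.004, 0.675, 0.738, 0.002]
contact_force: [-1.0, 1.0, 1.8]
width: 0.0113
```

```bash
python3 -c "
from h import *
avg(2); rem([.5924,.0643,.064])
enh('pics/e15.png')"
```

```text
avgF [0.51 0.84 0.54] sd [0.13 0.31 0.52] avgM [0.083 0.155 0.013] pos [0.5923 0.0643 0.0607]
t 22.25 pos [0.5923 0.0643 0.0607] yaw 5.08 q6 -0.1 F [0.64 0.53 1.06] M [0.057 0.176 0.038] w 0.0116
delta cm [ 0.    0.01 -0.33] rot [ 0.48  0.11 -0.  ]
```

View pics/e15.png

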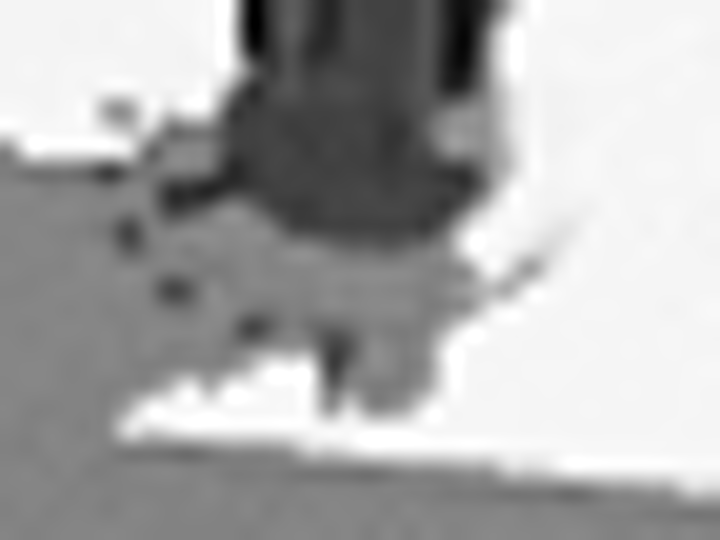

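Emit:
servo_tool(deltas=[0,0,-0.15,0,0,0,0,0,-0.15,0,0,0,0,0,0,0,0,0])

```text
clock: 22.65
position: [0.5923, 0.0642, 0.0638]
ee_rot: [0.004, 0.675, 0.738, 0.002]
contact_force: [0.9, 1.5, -0.1]
width: 0.0117
```

Emit:
servo_tool(deltas=[0,0,0,0,0,0,0,0,0,0,0,0,0,0,0,0,0,0,0,0,0,0,0,0,0,0,0,0,0,0,0,0,0,0,0,0], jaw=5, grip_force=25)

```text
clock: 23.25
position: [0.5922, 0.0637, 0.0635]
ee_rot: [0.004, 0.675, 0.738, 0.002]
contact_force: [0.2, 0.1, -0.3]
width: 0.05
```

Emit:
servo_tool(deltas=[0,0,-1,0,0,0,0,0,-2,0,0,0,0,0,-3,0,0,0,0,0,-4,0,0,0,0,0,-3,0,0,0,0,0,-1,0,0,0,0,0,0,0,0,0])

```text
clock: 23.95
position: [0.5905, 0.064, 0.2109]
ee_rot: [0.004, 0.675, 0.738, 0.002]
contact_force: [1.0, 0.3, -0.3]
width: 0.0503
```

```bash
python3 -c "
from h import *
rem([.40,.02,.22])
im,d=eyes.get_image('side'); crop(im,265,120,345,220,6,'pics/side16.png')"
```

```text
t 23.95 pos [0.5905 0.064  0.2109] yaw 5.09 q6 -0.1 F [ 1.04  0.3  -0.31] M [-0.035 -0.061  0.012] w 0.0503
delta cm [ -2.7  -19.36  -1.04] rot [ 0.42  0.16 -0.  ]
```

View pics/side16.png

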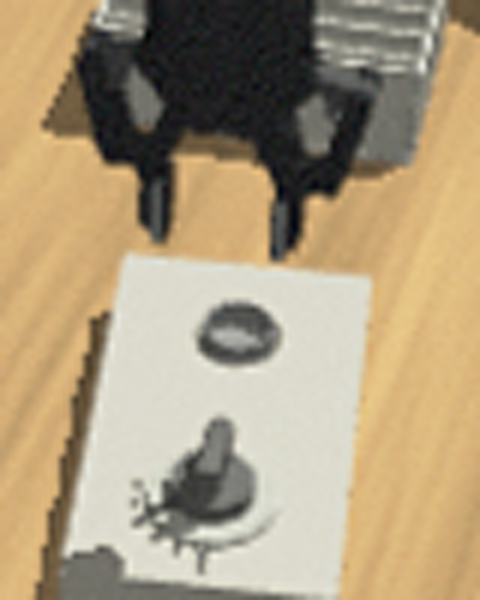

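Emit:
servo_tool(deltas=[0,-2,-0.5,0,0,0,0,-3,-0.5,0,0,0,0,-3,-0.5,0,0,0,0,-3,0,0,0,0,0,-3,0,0,0,0,0,-3,0,0,0,0,0,-2,0,0,0,0,0,0,0,0,0,0])

```text
clock: 24.8
position: [0.3848, 0.0469, 0.2093]
ee_rot: [-0.009, 0.675, 0.738, -0.009]
contact_force: [0.5, 0.5, -0.1]
width: 0.0501
```

```bash
python3 -c "
from h import *
rem([.40,.02,.22])
im,d=eyes.get_image('top'); crop(im,190,165,310,255,6,'pics/top17.png'); np.savez('t17.npz',im=im,d=d)
P=cloud('top',d); k=(d>0)&(np.hypot(P[...,0]-.5925,P[...,1]-.0645)<.03)&(P[...,2]>.065); print('knob top',np.median(P[k][:,2]),k.sum())
enh('pics/e17.png')"
```

```text
t 24.8 pos [0.3848 0.0469 0.2093] yaw 5.09 q6 -0.14 F [ 0.46  0.49 -0.09] M [-0.038 -0.051  0.02 ] w 0.0501
delta cm [-2.81  1.25 -1.1 ] rot [-1.39 -0.05 -0.  ]
knob top 0.08213546646603842 92
```

View pics/top17.png

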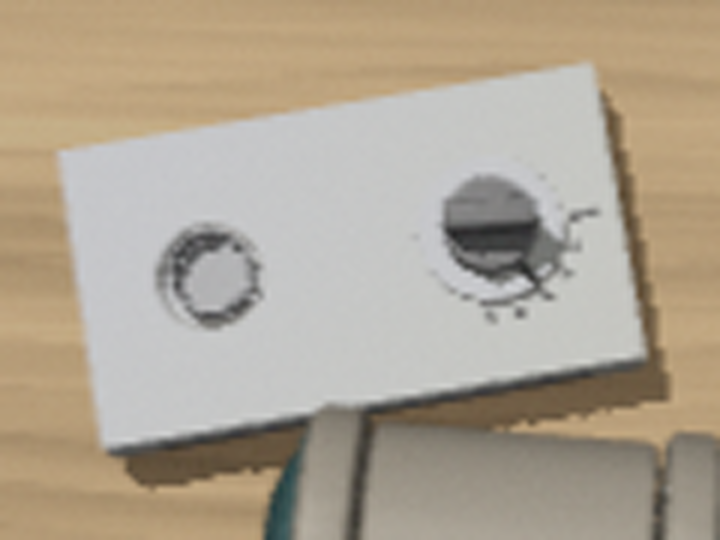

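View pics/e17.png

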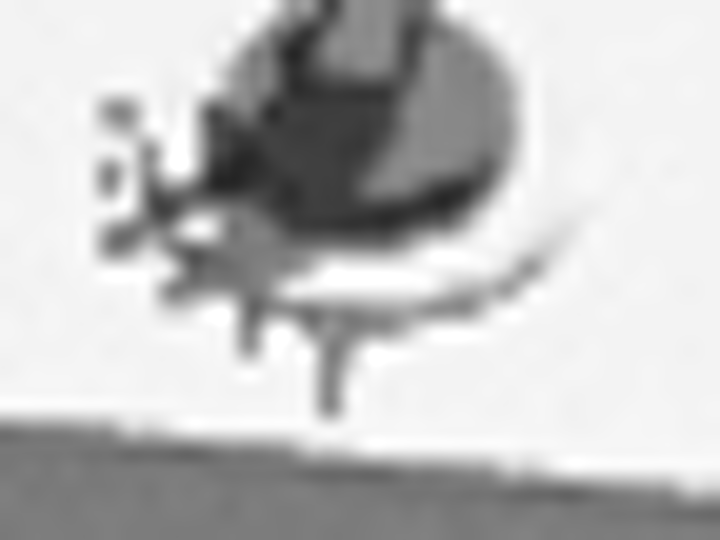

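```bash
python3 -c "
from h import *
ims=[];ds=[]
for i in range(6):
    a,d=eyes.get_image('top'); ims.append(a.astype(float)); ds.append(d)
im=np.mean(ims,0).astype(np.uint8); d=np.mean(ds,0); np.savez('t18.npz',im=im,d=d)
ims2=[eyes.get_image('side') for i in range(4)]; np.savez('s18.npz',im=np.mean([a for a,_ in ims2],0),d=np.mean([b for _,b in ims2],0))
big=cv2.resize(im[195:226,208:242,::-1],None,fx=20,fy=18,interpolation=cv2.INTER_CUBIC)
big=cv2.resize(im[195:226,208:242,::-1],None,fx=18,fy=18,interpolation=cv2.INTER_CUBIC)
C=(.5678,.1919)
def circ(c,r,z,col):
    t=np.linspace(0,2*np.pi,80); p=proj('top',np.c_[c[0]+r*np.cos(t),c[1]+r*np.sin(t),np.full(80,z)])
    q=((p-[208,195]+.5)*18).astype(np.int32); cv2.polylines(big,[q],True,col,1)
circ(C,.023,.04,(0,255,0)); circ(C,.02,.05,(0,0,255))
cv2.imwrite('pics/w18.png',big)
P=cloud('top',d); m=np.hypot(P[...,0]-C[0],P[...,1]-C[1])<.026
z=(P[...,2]*1000).round(0).astype(int)[202:220,215:236]; print(z)
s=np.load('s18.npz'); b=cv2.resize(s['im'].astype(np.uint8)[160:190,288:320,::-1],None,fx=18,fy=18,interpolation=cv2.INTER_CUBIC); cv2.imwrite('pics/w18s.png',b)
"
```

```text
[[ 40  41  40  39  41  42  39  41  39  39  40  42  39  41  39  41  39  42
   43  42  41]
 [ 41  42  41  41  41  39  42  40  51  52  50  51  50  39  38  41  41  38
   41  40  38]
 [ 41  41  40  43  41  39  51  50  44  40  41  38  43  46  51  40  41  41
   39  40  42]
 [ 41  40  39  41  39  51  44  43 264  36  35  37 262  36  44  52  39  40
   39  42  42]
 [ 42  39  39  39  50  46  36  36  37  35  37  35  34  38  36  39  50  40
   42  41  43]
 [ 39  42  39  33  48  37  37  37  35  37 266  36  36  36  34  36  52  34
   41  39  40]
 [ 42  42  40  50  44  37  36  35  36  37  37  36  37  36  37  34  36  49
   41  41  40]
 [ 42  40  35  49  41  34  35  35  36  36  37  35  34  34  37 263  36  49
   32  41  39]
 [ 41  40  32  52  36  34  34  36  37  37  36  36  35  35  37  36  35  52
   34  41  40]
 [ 39  41  32  52  38  37  35  35  35  37  34  37  36  34  35  36  36  50
   34  41  41]
 [ 41  41  33  33  45  35  38  35  36  35  35  37  37  39  36  36  52  41
   33  40  39]
 [ 42  42  34  32  51  36  36  37  35  36  34  36  36  36  35  36  52  32
   38  41  42]
 [ 40  42  39  36  34  51  36  36  35  37  35  34  38  36  36  50  44  33
   37  37  40]
 [ 40  37  41  32  33  49  51  38  37  34  35  36  35  35  52  43  32  40
   41  41  39]
 [ 42  41  41  39  33  34  36  52  50  52  50  50  53  47  42  33  30  39
   42  41  42]
 [ 38  41  40  41  38 262  33  32  39  43  43  46  39  32  33  32 266  41
   40  41  39]
 [ 40  40  41  41  41  40  33  33  32  31  33  33  33  32  41  42  41  41
   40  40  41]
 [268  42  40  39  40  41  41  41  40  37  37  40  40  40  40  41  40  41
   41  40  39]]
```

View pics/w18.png

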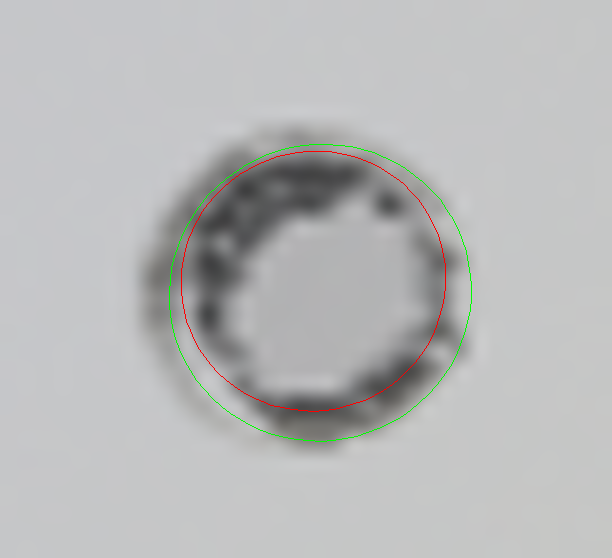

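View pics/w18s.png

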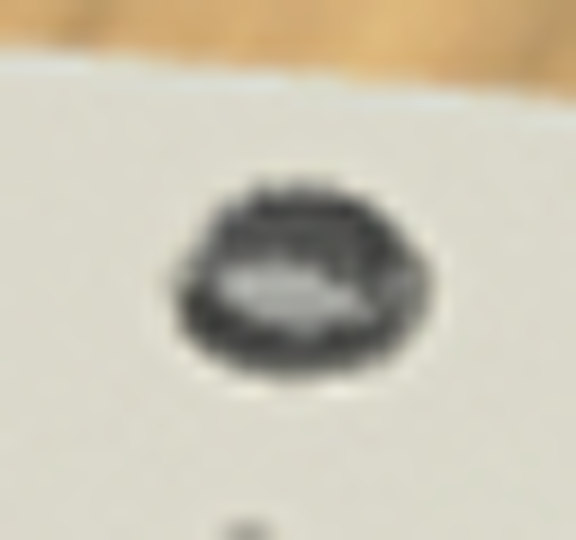

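```bash
python3 -c "
from h import *
from scipy.optimize import least_squares
d=np.load('t18.npz')['d']; P=cloud('top',d)
def fit(uv,z,r=None):
    W=onplane('top',uv,z)[:,:2]
    if r is None: s=least_squares(lambda p:np.hypot(*(W-p[:2]).T)-p[2],[.568,.192,.02],loss='soft_l1',f_scale=.001)
    else: s=least_squares(lambda p:np.hypot(*(W-p[:2]).T)-r,[.568,.192],loss='soft_l1',f_scale=.001)
    return s.x,np.std(s.fun),len(W)
sub=(P[...,2]>.047)&(P[...,2]<.056)&(np.hypot(P[...,0]-.568,P[...,1]-.192)<.035)
print('rim',fit(np.argwhere(sub)[:,::-1],.05))
for f in ('top0.npz',):
    d0=np.load(f)['d']; P0=cloud('top',d0)
    w=(P0[...,2]<.0365)&(P0[...,2]>.02)&(np.hypot(P0[...,0]-.568,P0[...,1]-.192)<.035)
    w=cv2.morphologyEx(w.astype(np.uint8),cv2.MORPH_CLOSE,np.ones((3,3)))
    cs=max(cv2.findContours(w,cv2.RETR_EXTERNAL,cv2.CHAIN_APPROX_NONE)[0],key=len).reshape(-1,2)
    print('well',fit(cs,.04), w.sum())
    (u,v)=np.argwhere(w).mean(0)[::-1]; print('centroid',onplane('top',[[u,v]],.036))
w=(P[...,2]<.0365)&(P[...,2]>.02)|(P[...,2]>.044)
w&=(np.hypot(P[...,0]-.568,P[...,1]-.192)<.035)
# holder and bystanders quick check
im0=np.load('top0.npz')['im']
"
```

```text
rim (array([0.5693424 , 0.1918301 , 0.01872777]), np.float64(0.0005964658772353333), 36)
well (array([0.56550143, 0.1898619 , 0.02517712]), np.float64(0.00285209085486402), 73) 287
centroid [[0.56652757 0.19102046 0.036     ]]
```

```bash
python3 -c "
from h import *
from scipy.optimize import least_squares
fr=[eyes.get_image('top') for i in range(30)]
d=np.median([b for a,b in fr],0); P=cloud('top',d); np.savez('t19.npz',im=np.mean([a for a,b in fr],0),d=d)
reg=np.hypot(P[...,0]-.568,P[...,1]-.192)<.04
top=P[reg&(abs(P[...,2]-.041)<.003)]; zt=np.median(top[:,2]); print('top z',zt)
rim=reg&(P[...,2]>zt+.007); Q=P[rim]; A=np.c_[Q[:,:2]-[.568,.192],np.ones(len(Q))]; s=np.linalg.lstsq(A,Q[:,2],rcond=None)[0]; print('rim z over top',Q[:,2].mean()-zt,'tilt',s[:2],len(Q))
well=reg&(P[...,2]<zt-.003); hole=(rim|well|(reg&(P[...,2]>zt+.003))).astype(np.uint8)
def fit(uv,z,r0):
    W=onplane('top',uv,z)[:,:2]; s=least_squares(lambda p:np.hypot(*(W-p[:2]).T)-p[2],[.568,.192,r0],loss='soft_l1',f_scale=.001); return s.x,np.std(s.fun)
def outer(m):
    return max(cv2.findContours(m.astype(np.uint8),cv2.RETR_EXTERNAL,cv2.CHAIN_APPROX_NONE)[0],key=len).reshape(-1,2)
print('rim',fit(np.argwhere(rim)[:,::-1],.05,.019)); 
# well edge only on sides where floor is visible next to rim
fl=well&(np.hypot(P[...,0]-.5693,P[...,1]-.1918)>.019)
print('hole outer',fit(outer(hole),.04,.023), fl.sum())
f0=np.load('top0.npz')['im'].astype(np.uint8)
for r in range(201,222): print(''.join('R' if rim[r,c] else 'w' if well[r,c] else '.' for c in range(212,240)))
im=np.load('t19.npz')['im'].astype(np.uint8)
"
```

```text
top z 0.04069409689901873
rim z over top 0.009773622777157605 tilt [-0.00046494 -0.0008063 ] 38
rim (array([0.56924259, 0.19183402, 0.01872751]), np.float64(0.0006386609424470958))
hole outer (array([0.56770071, 0.19287438, 0.02170186]), np.float64(0.000741140914541079)) 39
............................
............................
...........RRRRR............
.........RR.....RR..........
........R..wwwwww.R.........
.......R.wwwwwwwww.R........
......wR.wwwwwwwwwwRw.......
......R.wwwwwwwwwwwwR.......
.....wR.wwwwwwwwwwwwRw......
.....wR.wwwwwwwwwwwwRw......
.....wRwwwwwwwwwwwwwRw......
.....ww.wwwwwwwwwwwR.w......
.....wwRwwwwwwwwwwwRw.......
......wwRwwwwwwwwwR.w.......
......wwRRwwwwwwwR.ww.......
.......wwwRRRRRRR.ww........
........www.....www.........
.........wwwwwwww...........
..............w.............
............................
............................
```

The cup rim stands 9.8 mm proud, with no tilt and an offset of about 2 mm. The pointer is at pip 3 and the knob top is at 82 mm. Handing in.

```bash
python3 -c "
from h import *
rem([.40,.02,.22]); print(manip.sign_off())"
```

```text
t 26.95 pos [0.3888 0.0468 0.2111] yaw 5.1 q6 -0.14 F [-0.65 -0.62 -0.19] M [0.039 0.044 0.003] w 0.05
delta cm [-2.77  0.86 -0.91] rot [-1.09 -0.01 -0.  ]
the job is handed in; nothing more can be done
None
```

The cup is seated in the warmer's well and the dial is at the third click. The job was handed in at about 27 s of the 72 s allowed; the sign-off gives no verdict.

**Cup:** I lifted it off the soft holder and lowered it into the well. I let it go with the dial still at off. The rim stands 9.8 mm above the warmer's top (10 mm expected), with no measurable tilt. It is about 2 mm off the well's centre, against a limit of 4 mm.

**Dial:** I gripped the bar, pressed until the clutch bit and turned it clockwise in small steps, checking the pointer each time. The total push peaked at about 9.3 N, of which roughly 8 N was on the clutch. It eased to an estimated 5.7–6.2 N during parts of the turn, under the 7–10 N aim, but the pointer showed no slip. I eased the knob up before letting go.

**Last checks:**
- **Pointer:** it stands opposite the third pip in both cameras, at about 60°, and never went past it.
- **Knob:** its top is at 82 mm, which is its rest height.
- **Arm:** it is clear of everything.

**What was less certain:** the two cameras disagreed by about 2 mm on positions, within their stated accuracy, so I used the average. My first fit of the well's outline was too noisy; the 2 mm offset comes from a later fit averaged over 30 pictures. I did not re-measure the other objects or the holder at the end. The arm only touched the cup and the knob.

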